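# Lock a dropper bottle in the spring-plunger bottle vise

### The arm

A 7-joint arm with a two-finger parallel gripper is mounted at the origin on the work surface; the furniture and walls round the work are solid. World frame = base frame: x ahead of the robot, y to its left, z up, the work surface at z = 0. Lengths are in m, angles in rad, forces in N, time in s.
With the tool pointing down it reaches from about 0.4 to 0.85 m from the base axis. Payload 4.5 kg.
Tool frame: the origin (TCP) lies at the very end of the fingers, on their centre line; the grasp point (between the pads) lies r.grip_depth behind it (r.grip_depth is the distance from the TCP to the grasp point, in m); z points along the fingers, y is the direction in which the jaws open and shut (so a half turn about z gives the same grasp; the last joint's range is limited). The gripper opens to 85 mm and grips with 20 to 120 N. Pads are 22 mm wide; open, the fingers measure 114 mm over their backs; the gripper's body (76 mm by 85 mm) begins 54 mm behind the grasp point. The pads swing forward as they close: fully open they stand 13 mm farther back than shut.
Start: joints at [1.37, 0.689, -0.195, 1.565, 0.157, 0.902, -0.215], TCP at [0.145, -0.608, 0.231] pointing down, gripper open.
Joint ranges: [-3.01, 3.01], [-0.46, 2.08], [-1.47, 1.51], [0.13, 2.56], [-1, 4.14], [0.04, 2.09], [-2.66, 2.66]. Speed limits (rad/s): [2.57, 2.57, 3.14, 3.14, 3.14, 3.14, 3.14].

### API

Orientations are given as a 3x3 rotation matrix whose columns are the frame's x, y, z axes.
In Python, from workcell import r gives the robot as it stands.
- The arm moves only by the tool apply_moves, never from a script. Its argument "commands" is text: rows parted by semicolons, each of 7 numbers parted by spaces: the turn, a rotation vector about the tool's x, y, z in degrees, then the shift along the tool's x, y, z in m, then the finger opening in m, from 0 to 0.0854. In form: rx ry rz tx ty tz jaw; .... A call has exactly 10 rows; each row is the pose to reach, as a shift and turn from the pose measured when the call began, along the tool's axes at that moment; what a row does not reach only later rows make up. A row lasts 1/12 s, in which the tool goes at most 41.7 mm and 7.16 degrees, less where a joint would pass 70% of its speed; a pose out of reach is approached as far as the arm can. A call with a gripper value outside its range is refused whole. The fingers move at their own pace and stop on an object; the grip force is fixed at half the most. Time passes only in rows, so rows that repeat a pose let the fingers close, or fill a call up. It gives the time, the measured TCP pose, the force and the opening at its end, in the units of the state.
- r.read_state(): the state, without advancing time (a new reading comes with each control period).
- r.grab_frame(name): name is "scene" or "top" or "wrist"; returns the picture (480x640x3 uint8, red, green, blue); there is no depth.
- r.camera_info(name): a dict with "camera_matrix" (3x3 intrinsics, pixels), "dist" ([k1, k2, p1, p2, k3] as OpenCV has them; the pictures are not rectified), "T" (4x4, takes a point from camera to world coordinates). Camera axes: x right, y down, z forward; pixel columns grow to the right and rows downward; lengths in m; the calibration is good to about 2 mm. A picture is of the moment at which its call begins: read the wrist's pose just before it. camera_info takes no time and is no camera call; for the wrist camera it gives the pose at the moment of the call.
- r.sign_off(): hands the job in, once; it reports no verdict.
Trained networks look in the newest picture that a camera, given by its name, has taken for a name from the list of things; names that differ only in an ending like _2 or _b are one class to them, and where a whole thing is asked for, a point or a joint stands for the part that bears it (a point fixed in the world has none). Each returns a list of dicts, best first, with "conf" (0 to 1); they miss things now and then, are a little off and sometimes report something else, mostly with a low value. They report only what shows in the picture. A call takes as long as a camera call. They do not tell look-alikes from the thing itself.
- r.trace(thing, camera): "pixels" (480x640 bool, what is visible of it) and "extent" ([centre column, centre row, width, height] in pixels, round what is visible of it).
The state is a dict: "t": time; "q": joint angles; "dq": joint speeds; "joint_torque": joint torques, N m; "tcp_pos": TCP position; "ee_rot": TCP orientation; "force": force on the tool from outside, world axes, zero at the start; "torque": the same for the moment, N m; "finger_gap": finger opening in m.
Only numpy, scipy, OpenCV 4.12 (cv2) and the standard library are available. Lean on these libraries where they do the work, as an engineer would, in place of code of your own. Each camera call takes 0.05 s, during which the arm holds its last target.

### The job

Stand the single dropper bottle from the bench upright in the V-shaped nest of the bottle vise and let go of it. Then pull up the vise's spring plunger, slide the jaw along its tube past the first hole and up to the bottle, and let the spring drop the pin fully home in the next hole, so that the jaw is locked and its sprung pad holds the bottle snugly in the nest, ready for its cap to be tightened. Stop pushing as soon as it drops, for its plastic pin must not be forced against the edge of the hole nor the glass squeezed hard; do not tip the bottle over, and leave the other things on the bench where they are.

Things in the scene. Friction and masses are not known exactly. Their poses are not given: they have to be found in the camera images.
- bottle_mid (a point): Centre (51 mm above its underside) of the amber dropper bottle with black cap that stands alone left of the vise (those in the wooden rack at the right are not meant). 102 mm tall, about 62 g; glass body 38.4 mm in diameter up to 67 mm height, cap above it 20 mm across. z is its axis. Grip the upper body about 60 mm above its underside, above the nest's walls, or the cap.
- bottle: The same dropper bottle; origin at the centre of its underside, z up its axis.
- nest (a point): Where the centre of the bottle's underside stands when seated against both faces of the vise's V nest, on the base plate, 8 mm above the bench. y runs along the rail from the jaw to the V: the jaw closes along +y; x across, z up. The V faces stand upright at 45 degrees to y, 38 mm tall, and open towards -y, mouth 56 mm wide. A bottle set down up to 10 mm short is pushed home by the pad.
- vise: Bottle vise, fixed: dark base plate 90 x 258 x 8 mm, origin under its middle, axes as nest, which lies at y = +84 mm. A jaw slides on a square steel tube with a parking slot and three round 10 mm holes, hidden under the jaw. Set screws clamp the tube in two blocks, up to 7 mm either way along y, differently each time: slot and holes shift with it, so find the hole by feel.
- knob (a point): Centre of the plunger's round black knob on top of the jaw: 26 mm in diameter, 22 mm tall, 77.5 mm above the bench with the pin home. Below it an 18 to 22 mm barrel stands on a bar whose top is 32 mm under this point. It moves up with the pin and along y with the jaw, axes as nest. Pinch it from above, across the rail; locked on this bottle it is about 100 mm from the bottle's axis.
- tab (a point): Upright black hand tab on the jaw's tail, 31 mm behind the knob's axis: 20 mm wide across the rail, 10 mm thick along it, rounded, top 78 mm above the bench. The point is on its mid-line, 68 mm above the bench, where it can be pinched across the rail to push or pull the jaw while the plunger is left free to drop; keep fingertips above 46 mm, the top of the jaw's bar. Axes as nest.
- pin: The plunger's pin, white plastic, 8 mm thick, hidden in the jaw under the knob; origin at the centre of its flat tip, 23 mm above the bench (7 mm below the tube's top) when home. Being plastic, it must not be forced sideways against the edge of a hole with more than 20 N.
- plunger (a joint): Height of the spring pin in m: 0 = fully home in a hole or slot, 0.007 = tip riding on top of the tube, 0.013 = pulled up to its stop. The spring pushes it down with 4.5 N at 0, 7.7 N at 0.007, 10.4 N at 0.013. The pin is 8 mm thick with a flat tip: it enters a hole only within 1 mm of its centre, and leaves a hole or slot only when pulled above 0.007.
- jaw (a joint): Place of the jaw along the rail in m, grows towards the nest, 0 to 0.087. Starts at 0.008 to 0.016, pin home in the parking slot. Holes, each known to 7 mm only (see vise): 0.037 (wide bottles; pad does not reach this one), 0.063 (this bottle), 0.083 (thin vials; would crush this bottle). Slides with 4 N of friction, 2 N more with the pin riding on the tube; stays put when let go with the pin down.
- pad (a joint): How far the jaw's sprung pad is pushed back, in m: 0 = free, 0.0175 = bottomed, when all further push goes into the glass. Its spring gives 0.9 N at 0 and 0.3 N more per mm. With the bottle seated and the pin in the right hole it reads 0.001 to 0.017, nominally 0.009.
- pad_face: Rubber face of the sprung pad at the jaw's front, 42 x 20 mm, 34 to 54 mm above the bench. Origin at its centre, 1.5 mm behind its front surface, which is 89.8 mm ahead of the knob's axis when the pad is free. Axes as nest.
- atomiser: Bystander: slim glass atomiser with a gold cap, 18 mm across, 80 mm tall, standing to the right of the vise; origin under its centre.
- crimp_tin: Bystander: flat round tin, 59 mm across, 26 mm tall, right of the vise; origin under its centre.
- label_roll: Bystander: roll of blank labels lying flat, 64 mm across, 26 mm tall, left of the vise, behind the bottle; origin under its centre.
There are look-alikes about, which are no part of the job. What is shaped like the bottle but pink or yellow is not meant.

How it is judged:
By the outcome, as a careful person would: the job done as asked, in the order asked, and still so for the second after the job is handed in, with the robot touching nothing.
It also fails if it takes over 70 s, if anything falls off the work surface, if the arm or the gripper's body presses on something with over 40 N, if the wrist force passes 120 N, or if a joint passes its speed limit or range.

## Working session

There is one attempt and no reset: what is moved stays moved. The work goes in short steps, Python scripts to look and compute and a tool call to move; the robot and the scene stay as the last step left them, time stands still between calls to the robot, and variables do not carry over. Pictures are saved under pics/ and viewed, and the job is handed in when it is done.

Besides the shell and the picture viewer there is one more tool, called by a JSON object that holds its "api" and its "payload". apply_moves: Moves the arm, as the interface text tells. Its arguments: {"type":"object","properties":{"commands":{"type":"string"}},"required":["commands"]}

```bash
ls; mkdir -p pics; python3 - <<'E'
from workcell import r
import cv2,numpy as np
for n in ("scene","top"):
    im=r.grab_frame(n); cv2.imwrite(f"pics/{n}0.png",im[:,:,::-1])
    ci=r.camera_info(n); print(n,np.round(ci["camera_matrix"],1).tolist(),np.round(ci["dist"],3),np.round(ci["T"],3).tolist())
s=r.read_state(); print(s); print(r.grip_depth)
E
```

```text
pics
scene [[450.7, 0.0, 318.5], [0.0, 450.7, 241.4], [0.0, 0.0, 1.0]] [-0.083  0.     0.     0.     0.   ] [[-0.859, -0.311, 0.406, 0.024], [-0.511, 0.513, -0.69, 0.674], [0.006, -0.8, -0.6, 0.658], [0.0, 0.0, 0.0, 1.0]]
top [[433.2, 0.0, 321.3], [0.0, 433.2, 250.3], [0.0, 0.0, 1.0]] [0.002 0.    0.    0.    0.   ] [[0.008, -0.998, 0.06, 0.328], [-1.0, -0.009, -0.008, -0.009], [0.009, -0.06, -0.998, 1.244], [0.0, 0.0, 0.0, 1.0]]
{'t': 0.1, 'q': array([ 1.36978151,  0.68990557, -0.19453321,  1.56627393,  0.15728948,
        0.90248995, -0.21511271]), 'dq': array([ 0.00108756, -0.00207787, -0.00089504, -0.00373381,  0.00144197,
       -0.00154464,  0.00072974]), 'joint_torque': array([-3.58125915e-03, -5.40598798e+01, -1.27104208e+00, -1.58986598e+01,
        9.50527465e-03,  4.41570839e-03,  3.33224239e-05]), 'tcp_pos': array([ 0.1452408 , -0.60727419,  0.23055213]), 'ee_rot': array([[ 9.72540808e-01,  2.32731887e-01, -4.94996790e-04],
       [ 2.32732389e-01, -9.72539478e-01,  1.61183106e-03],
       [-1.06279435e-04, -1.68277327e-03, -9.99998578e-01]]), 'force': array([ 0.25827233,  0.31649276, -0.56381755]), 'torque': array([-0.02953644, -0.01853296,  0.00349767]), 'finger_gap': 0.08533590033181414}
0.0187
```

View pics/scene0.png

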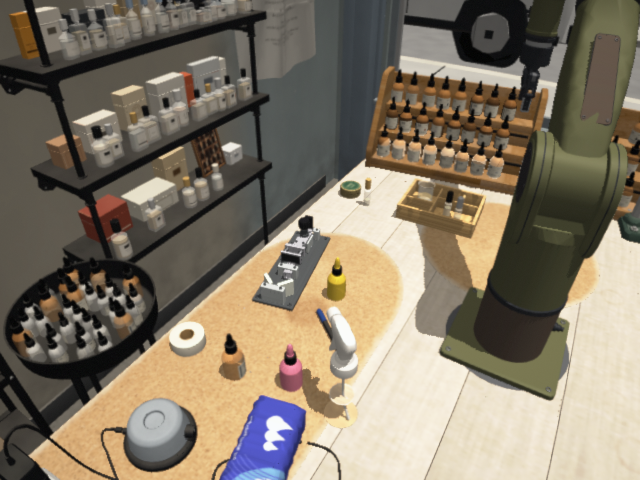

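View pics/top0.png

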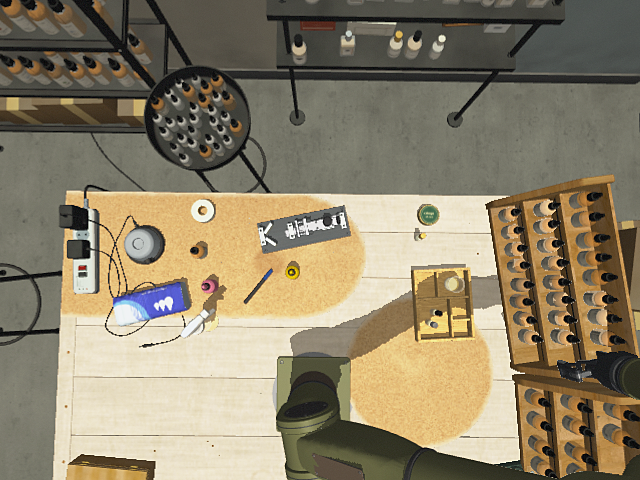

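Candidates are amber at scene (233,357) / top (198,250), pink at (290,370) / (208,285) and yellow at (337,281) / (292,270). Only the amber one with the black cap fits. I'll confirm it in a crop and measure.

```bash
cat > h.py <<'E'
from workcell import r
import cv2,numpy as np
def proj(n,P,ci=None):
    ci=ci or r.camera_info(n);T=np.linalg.inv(ci["T"])
    p,_=cv2.projectPoints(np.atleast_2d(P).astype(float),cv2.Rodrigues(T[:3,:3])[0],T[:3,3],ci["camera_matrix"],np.array(ci["dist"],float));return p[:,0]
def ray(n,px,z,ci=None):
    ci=ci or r.camera_info(n);T=np.array(ci["T"])
    u=cv2.undistortPoints(np.array([[px]],float),ci["camera_matrix"],np.array(ci["dist"],float))[0,0]
    d=T[:3,:3]@[u[0],u[1],1];return T[:3,3]+d*(z-T[2,3])/d[2]
E
python3 - <<'E'
from h import *
im={n:r.grab_frame(n) for n in("scene","top")}
for th in ("bottle","vise","knob","tab","label_roll","atomiser","crimp_tin"):
    for n in im:
        print(th,n,[(round(d["conf"],2),np.round(d["extent"],1).tolist()) for d in r.trace(th,n)][:4])
a=cv2.resize(im["scene"][200:400,170:370],None,fx=4,fy=4,interpolation=cv2.INTER_CUBIC)[:600]
cv2.imwrite("pics/c1.png",cv2.resize(im["scene"][205:395,180:365],(740,600) and None,fx=3.1,fy=3.1,interpolation=cv2.INTER_CUBIC)[:,:,::-1])
cv2.imwrite("pics/c2.png",cv2.resize(im["top"][190:300,180:360],None,fx=4.4,fy=4.4,interpolation=cv2.INTER_CUBIC)[:,:,::-1])
E
```

```text
bottle scene [(0.79, [336.2, 279.6, 16.3, 43.4]), (0.77, [291.9, 365.9, 21.0, 45.2]), (0.74, [236.9, 358.6, 29.7, 42.8]), (0.54, [367.0, 192.7, 5.7, 27.2])]
bottle top [(0.7, [292.5, 274.1, 16.0, 15.5]), (0.62, [199.1, 251.7, 16.4, 11.9]), (0.51, [209.1, 285.9, 21.1, 14.5])]
vise scene [(0.88, [291.6, 264.0, 77.6, 94.6]), (0.33, [296.5, 239.6, 34.0, 45.8])]
vise top [(0.68, [304.6, 230.2, 93.5, 51.2])]
knob scene [(0.5, [294.7, 238.9, 31.2, 48.2])]
knob top []
tab scene [(0.97, [295.2, 239.9, 34.5, 47.0]), (0.3, [368.1, 191.6, 6.8, 28.2])]
tab top [(0.77, [319.0, 226.8, 45.8, 18.4]), (0.41, [199.0, 250.6, 15.6, 15.2])]
label_roll scene [(0.78, [189.2, 338.1, 36.3, 31.4])]
label_roll top [(0.61, [205.3, 211.0, 25.7, 23.0])]
atomiser scene [(0.73, [368.2, 191.3, 7.4, 27.3])]
atomiser top [(0.61, [420.3, 237.4, 10.0, 10.2])]
crimp_tin scene [(0.83, [350.2, 188.9, 23.0, 11.1])]
crimp_tin top [(0.54, [430.4, 216.4, 17.0, 20.3])]
```

```bash
ls pics
```

```text
c1.png
c2.png
scene0.png
top0.png
```

View pics/c1.png

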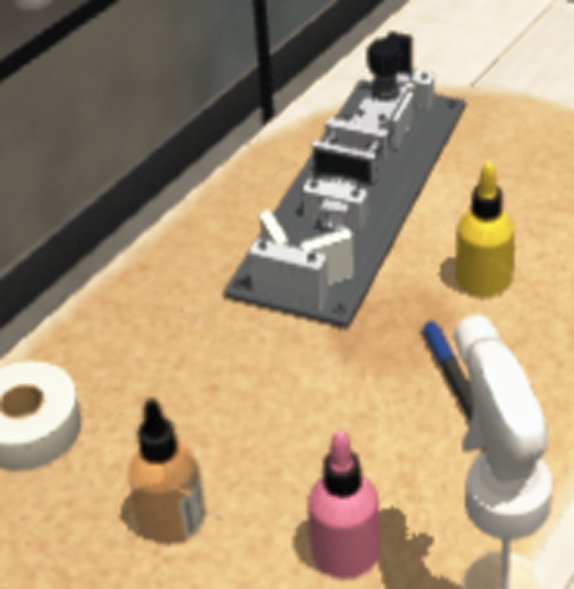

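View pics/c2.png

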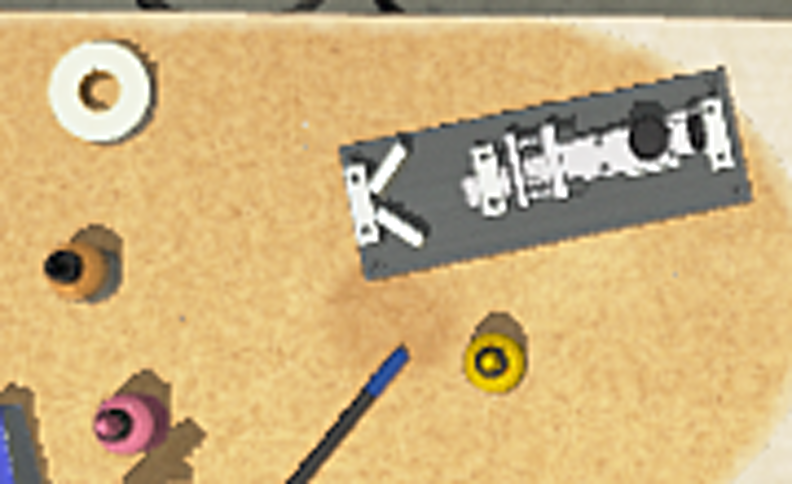

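The crop confirms it: the amber bottle with the black cap is at c1 (165,475), left of the vise with the label roll behind it. The V nest is at the plate's left (+y) end, and the knob and tab are at its right end. Next I fit the poses.

```bash
python3 - <<'E'
from h import *
from scipy.optimize import least_squares
top=np.array([(341,148),(723,68),(750,200),(368,280)])
top=(top+.5)/4.4-.5+[180,190]
sc=(np.array([(226,295),(347,326),(466,100)])+.5)/3.1-.5+[180,205]
# vise-frame corners: y+ = V end(left in top), x?: y_world=+y => x_v ~ +x world (up in image)
Ct=np.array([(.045,.129,.008),(.045,-.129,.008),(-.045,-.129,.008),(-.045,.129,.008)])
Cs=np.array([(.045,.129,.008),(-.045,.129,.008),(-.045,-.129,.008)])
def W(p,C):
    c,s=np.cos(p[2]),np.sin(p[2]); return C@np.array([[c,-s,0],[s,c,0],[0,0,1]]).T+[p[0],p[1],0]
for w in ((1,1),(1,0),(0,1)):
    f=lambda p:np.r_[w[0]*(proj("top",W(p,Ct))-top).ravel(),w[1]*(proj("scene",W(p,Cs))-sc).ravel()]
    s=least_squares(f,[.4,0,0]); print(w,np.round(s.x,4),np.degrees(s.x[2]),np.round(s.fun,1))
    if w==(1,1):p=s.x
print("nest",W(p,np.array([[0,.084,.008]])))
ex=(np.array([647,131])+.5)/4.4-.5+[180,190]
k=ray("top",ex,.0885);print("knob",k, "proj",proj("scene",[k]))
c,s_=np.cos(p[2]),np.sin(p[2]); d=k[:2]-p[:2]; print("knob in vise",d@[c,s_],d@[-s_,c])
# bottle: cap top at top img crop (62,266)
b=ray("top",(np.array([62,266])+.5)/4.4-.5+[180,190],.100);print("bottle by top",b)
for z in(0,.051,.102): print(proj("scene",[[b[0],b[1],z]]),proj("top",[[b[0],b[1],z]]))
m=r.read_state()
d=r.trace("bottle","scene")
b2=ray("scene",(np.array([165,475])+.5)/3.1-.5+[180,205],.036);print("bottle body by scene",b2)
print(ray("scene",(np.array([152,404])+.5)/3.1-.5+[180,205],.100))
for n,px in(("lr",(99,90)),):print(ray("top",(np.array(px)+.5)/4.4-.5+[180,190],.026))
E
```

```text
(1, 1) [0.4634 0.0328 0.2172] 12.445326563046837 [-0.9 -0.5  0.3 -0.7  0.7 -0.2 -0.7  0.2 -0.8 -0.3  1.1 -0.1  0.6  0.5]
(1, 0) [0.4626 0.0323 0.2164] 12.39833197085557 [-0.7 -0.2  0.4 -0.4  0.9  0.1 -0.6  0.5 -0.  -0.   0.  -0.   0.   0. ]
(0, 1) [0.4643 0.0331 0.2214] 12.687615701427017 [-0.  -0.   0.  -0.   0.  -0.  -0.   0.  -1.  -0.2  1.  -0.2  0.   0.4]
nest [[0.44526469 0.11479597 0.008     ]]
knob [ 0.48057075 -0.03169285  0.0885    ] proj [[302.89142917 220.09531133]]
knob in vise 0.002906944707039649 -0.0666553759277123
bottle by top [0.39418676 0.3188395  0.1       ]
[[238.93911696 371.15422124]] [[203.64688823 252.17804521]]
[[235.78651418 352.56597523]] [[198.78436531 251.14616276]]
[[232.38719664 332.31294323]] [[193.4879552  250.02221985]]
bottle body by scene [0.40026227 0.32179945 0.036     ]
[0.39698295 0.32519644 0.1       ]
[0.51192533 0.31926626 0.026     ]
```

```bash
cat >> h.py <<'E'
from scipy.spatial.transform import Rotation as R
V0=np.array([.4634,.0328]);VY=0.2172
def vw(x,y): # vise -> world
    c,s=np.cos(VY),np.sin(VY);return np.array([V0[0]+c*x-s*y,V0[1]+s*x+c*y])
def wv(P):
    c,s=np.cos(VY),np.sin(VY);d=np.array(P)[:2]-V0;return np.array([c*d[0]+s*d[1],-s*d[0]+c*d[1]])
def Rt(yaw): # tool down, x axis at yaw
    c,s=np.cos(yaw),np.sin(yaw);return np.array([[c,s,0],[s,-c,0],[0,0,-1]])
def rel(pos,yaw=VY+np.pi/2,st=None):
    st=st or r.read_state();A=st["ee_rot"];
    rv=np.degrees(R.from_matrix(A.T@Rt(yaw)).as_rotvec());t=A.T@(np.array(pos)-st["tcp_pos"])
    print(np.round(rv,2),np.round(t,4));return rv,t
E
python3 - <<'E'
from h import *
rel([.145,-.608,.36],.235);rel([.33,-.36,.36]);rel([.5,-.1,.36])
E
```

```text
[ 0.   -0.   -0.01] [-0.0004  0.     -0.1287]
[  0.    -0.   -88.99] [ 0.2372 -0.1981 -0.1287]
[  0.    -0.   -88.99] [ 0.463  -0.4115 -0.1287]
```

{"api": "apply_moves", "payload": {"commands": "0 0 0 0 0 -0.04 0.085; 0 0 0 0 0 -0.08 0.085; 0 0 0 0 0 -0.12 0.085; 0 0 -7 0.02 -0.02 -0.13 0.085; 0 0 -14 0.05 -0.045 -0.13 0.085; 0 0 -21 0.08 -0.07 -0.13 0.085; 0 0 -28 0.11 -0.095 -0.13 0.085; 0 0 -35 0.14 -0.12 -0.13 0.085; 0 0 -42 0.17 -0.145 -0.13 0.085; 0 0 -49 0.20 -0.17 -0.13 0.085"}}

```text
t: 1.78
tcp_pos: [0.3011, -0.3944, 0.3616]
ee_rot: [[0.457, 0.889, 0.0], [0.889, -0.457, -0.001], [-0.001, 0.0, -1.0]]
force: [0.3, 0.0, -1.3]
finger_gap: 0.0852
```

```bash
python3 - <<'E'
from h import *
s=r.read_state();print(s["t"],s["tcp_pos"],s["q"],s["force"])
rel([.5,-.08,.33]);rel([.46,.03,.30])
E
```

```text
1.7833 [ 0.3010779  -0.39435992  0.36158897] [ 1.15555705  0.390882   -0.48784629  1.73951644  0.20656281  1.06154657
  0.1227775 ] [ 0.32898718  0.01649358 -1.28304211]
[ 1.000e-02  4.000e-02 -3.966e+01] [0.3706 0.0331 0.0314]
[ 1.000e-02  4.000e-02 -3.966e+01] [ 0.4501 -0.0528  0.0613]
```

Go above the vise, around (0.45, -0.03, 0.33), to look with the wrist camera.

{"api": "apply_moves", "payload": {"commands": "0 0 -5 0.04 0.005 0.003 0.085; 0 0 -10 0.08 0.01 0.006 0.085; 0 0 -15 0.12 0.01 0.01 0.085; 0 0 -20 0.16 0.015 0.014 0.085; 0 0 -25 0.2 0.015 0.018 0.085; 0 0 -30 0.24 0.01 0.022 0.085; 0 0 -35 0.28 0.005 0.026 0.085; 0 0 -39.7 0.32 0 0.03 0.085; 0 0 -39.7 0.36 -0.005 0.03 0.085; 0 0 -39.7 0.38 -0.01 0.03 0.085"}}

```text
t: 2.62
tcp_pos: [0.4675, -0.0465, 0.3318]
ee_rot: [[-0.222, 0.975, 0.003], [0.975, 0.222, 0.002], [0.002, 0.003, -1.0]]
force: [-0.1, 0.4, 1.0]
finger_gap: 0.0847
```

```bash
python3 - <<'E'
from h import *
s=r.read_state();print(s["t"],s["tcp_pos"],s["q"],s["force"],s["ee_rot"])
ci=r.camera_info("wrist");im=r.grab_frame("wrist");cv2.imwrite("pics/w1.png",im[:,:,::-1])
print(np.round(ci["T"],4).tolist(),ci["camera_matrix"],ci["dist"])
for y in(-.129,.129):
  for x in(-.045,.045):print(x,y,proj("wrist",[[*vw(x,y),.008]],ci))
print("nest",proj("wrist",[[*vw(0,.084),.008]],ci))
for th in("knob","tab","vise"):print(th,[(round(d["conf"],2),np.round(d["extent"],1).tolist()) for d in r.trace(th,"wrist")])
E
```

```text
2.6167 [ 0.46754232 -0.04648017  0.33182296] [ 0.49574651  0.41931789 -0.72518718  1.85417688  0.32718824  0.98765365
 -0.14480348] [-0.13244226  0.35977424  1.01341624] [[-0.22201596  0.97503959  0.00259139]
 [ 0.97504151  0.22201013  0.0023584 ]
 [ 0.00172422  0.00305032 -0.99999386]]
[[0.9751, 0.2089, 0.0744, 0.4476], [0.2218, -0.9237, -0.3124, 0.0341], [0.0034, 0.3211, -0.947, 0.4753], [0.0, 0.0, 0.0, 1.0]] [[337.46112401   0.         317.91246782]
 [  0.         337.46112401 234.30436657]
 [  0.           0.           1.        ]] [-0.03923825  0.          0.          0.          0.        ]
-0.045 -0.129 [[295.45990574 217.893168  ]]
0.045 -0.129 [[357.97288647 218.22637197]]
-0.045 0.129 [[292.67142559  13.58662979]]
0.045 0.129 [[366.72336599  14.33378123]]
nest [[329.16360853  54.28529089]]
knob [(0.93, [329.3, 185.9, 21.6, 25.5])]
tab [(0.9, [328.5, 160.9, 36.7, 106.5]), (0.27, [329.2, 107.8, 34.1, 3.5])]
vise [(0.83, [328.2, 113.2, 72.9, 211.5])]
```

View pics/w1.png

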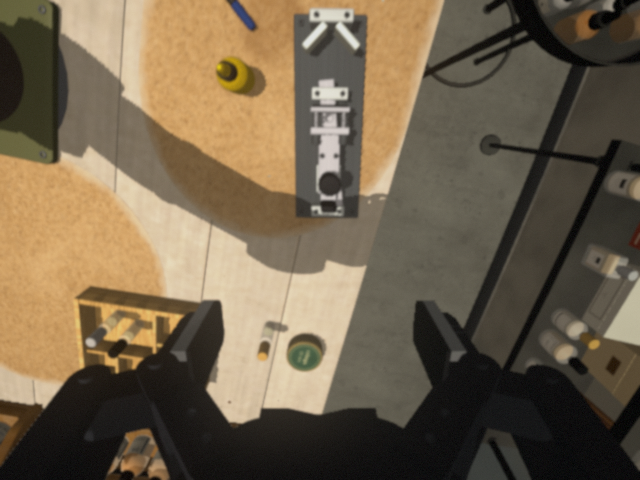

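The wrist picture matches the vise model to about 1 px: plate corners at (295,217), (358,216), (294,14) and (366,14), knob top near (330,182). Now to the bottle.

```bash
python3 - <<'E'
from h import *
print("knob v",wv(ray("wrist",(330,182),.0885)), "nest bolt block", wv(ray("wrist",(331.5,15),.046)))
rel([.395,.20,.27])
rel([.395,.24,.25])
E
```

```text
knob v [-0.0030413 -0.0685223] nest bolt block [-0.00208776  0.1115175 ]
[-0.03  0.08  0.1 ] [ 0.2614 -0.0144  0.061 ]
[-0.03  0.08  0.1 ] [ 0.3004 -0.0057  0.0809]
```

{"api": "apply_moves", "payload": {"commands": "0 0 0 0.03 -0.002 0.006 0.085; 0 0 0 0.06 -0.003 0.012 0.085; 0 0 0 0.09 -0.005 0.018 0.085; 0 0 0 0.12 -0.006 0.024 0.085; 0 0 0 0.15 -0.008 0.03 0.085; 0 0 0 0.18 -0.009 0.036 0.085; 0 0 0 0.21 -0.01 0.042 0.085; 0 0 0 0.24 -0.01 0.048 0.085; 0 0 0 0.265 -0.01 0.052 0.085; 0 0 0 0.265 -0.01 0.052 0.085"}}

```text
t: 3.65
tcp_pos: [0.3977, 0.2085, 0.279]
ee_rot: [[-0.222, 0.975, -0.0], [0.975, 0.222, 0.002], [0.002, 0.0, -1.0]]
force: [0.1, 0.2, 0.5]
finger_gap: 0.0848
```

```bash
python3 - <<'E'
from h import *
s=r.read_state();print(s["t"],s["tcp_pos"],s["q"],s["force"])
ci=r.camera_info("wrist");im=r.grab_frame("wrist");cv2.imwrite("pics/w2.png",im[:,:,::-1])
for z in(0,.067,.102):print(z,proj("wrist",[[.397,.321,z]],ci))
for th in("bottle",):print(th,[(round(d["conf"],2),np.round(d["extent"],1).tolist()) for d in r.trace(th,"wrist")])
E
```

```text
3.65 [0.39765317 0.20845264 0.27896391] [-0.10746347  0.45687444 -0.70311439  1.99195573  0.39495274  0.82950308
 -0.80790242] [0.11072808 0.16782127 0.48313835]
0 [[339.52604455  96.3656329 ]]
0.067 [[343.74016067  91.72627994]]
0.102 [[346.65974508  88.51401864]]
bottle [(0.79, [340.8, 90.5, 36.9, 39.1]), (0.79, [249.8, 296.8, 32.6, 56.8]), (0.73, [248.0, 100.2, 43.8, 34.7])]
```

View pics/w2.png

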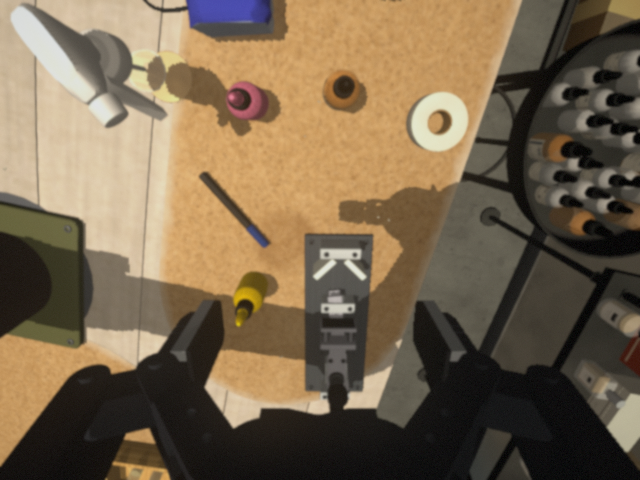

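Amber bottle body at (341,91), its cap tip at (345,85); pink at (245,100), label roll at (438,122).

```bash
python3 - <<'E'
from h import *
print([proj("wrist",[[*vw(x,.129),.008]]) for x in(-.045,.045)])
print(ray("wrist",(345,85),.1),ray("wrist",(341,91),.04))
rel([.397,.324,.16]);rel([.397,.324,.045])
E
```

```text
[array([[304.26535294, 229.03758286]]), array([[373.96966603, 229.1232647 ]])]
[0.39676856 0.31783733 0.1       ] [0.39723774 0.31735412 0.04      ]
[-0.05  0.15  0.07] [0.1184 0.0244 0.1184]
[-0.05  0.15  0.07] [0.1187 0.0245 0.2334]
```

```bash
python3 - <<'E'
from h import *
s=r.read_state();print(s["t"],s["tcp_pos"])
ci=r.camera_info("wrist");im=r.grab_frame("wrist");cv2.imwrite("pics/w3.png",cv2.resize(im[50:260,290:480],None,fx=2.8,fy=2.8,interpolation=cv2.INTER_CUBIC)[:,:,::-1])
print(r.read_state()["tcp_pos"])
print([proj("wrist",[[*vw(x,.129),.008]],ci) for x in(-.045,.045)])
for z in(0,.04,.102):print(z,proj("wrist",[[.397,.324,z]],ci))
print([(round(d["conf"],2),np.round(d["extent"],1).tolist()) for d in r.trace("bottle","wrist")])
E
```

```text
3.75 [0.39886061 0.20350105 0.27878221]
[0.39915919 0.2025295  0.27876259]
[array([[304.26535294, 229.03758286]]), array([[373.96966603, 229.1232647 ]])]
0 [[339.92676224  87.65839089]]
0.04 [[342.27822048  84.3167648 ]]
0.102 [[347.12298753  77.43645659]]
[(0.8, [245.2, 93.4, 42.4, 38.8]), (0.77, [339.8, 84.8, 34.2, 43.4]), (0.72, [252.3, 294.5, 33.6, 52.8])]
```

View pics/w3.png

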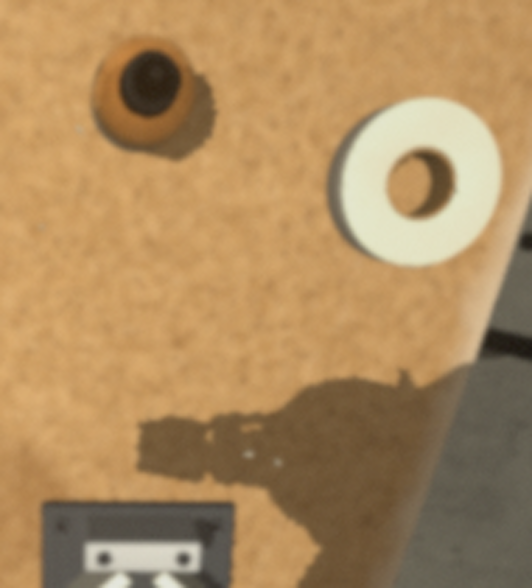

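```bash
python3 - <<'E'
from h import *
rel([.395,.325,.16]);rel([.395,.325,.041])
E
```

```text
[-0.04  0.19 -0.1 ] [0.1212 0.0221 0.1184]
[-0.04  0.19 -0.1 ] [0.1216 0.0222 0.2374]
```

{"api": "apply_moves", "payload": {"commands": "0 0 0 0.025 0.005 0.02 0.085; 0 0 0 0.05 0.01 0.04 0.085; 0 0 0 0.075 0.014 0.06 0.085; 0 0 0 0.1 0.018 0.08 0.085; 0 0 0 0.115 0.021 0.1 0.085; 0 0 0 0.12 0.022 0.115 0.085; 0 0.2 0 0.1212 0.022 0.12 0.085; 0 0.2 0 0.1212 0.022 0.12 0.085; 0 0.2 0 0.1212 0.022 0.12 0.085; 0 0.2 0 0.1212 0.022 0.12 0.085"}}

```text
t: 4.68
tcp_pos: [0.396, 0.3237, 0.1593]
ee_rot: [[-0.211, 0.977, 0.001], [0.977, 0.211, 0.0], [0.0, 0.001, -1.0]]
force: [-0.8, 0.3, -0.5]
finger_gap: 0.0849
```

```bash
python3 - <<'E'
from h import *
s=r.read_state();print(s["t"],s["tcp_pos"],s["ee_rot"])
ci=r.camera_info("wrist");im=r.grab_frame("wrist");cv2.imwrite("pics/w4.png",im[:,:,::-1])
for z in(0,.04,.067,.102):print(z,proj("wrist",[[.395,.325,z]],ci))
print([(round(d["conf"],2),np.round(d["extent"],1).tolist()) for d in r.trace("bottle","wrist")])
rel([.395,.325,.041])
E
```

```text
4.6833 [0.39596419 0.3237456  0.15934135] [[-2.11470837e-01  9.77384146e-01  5.61870456e-04]
 [ 9.77384308e-01  2.11470797e-01  1.31073551e-04]
 [ 9.29001758e-06  5.76881600e-04 -9.99999834e-01]]
0 [[318.14574883 212.41712586]]
0.04 [[318.22694651 225.2416254 ]]
0.067 [[318.29567215 236.10147826]]
0.102 [[318.40884937 253.99587645]]
[(0.8, [319.5, 225.4, 46.3, 65.2]), (0.69, [195.1, 238.2, 69.4, 66.3]), (0.62, [229.7, 416.5, 21.0, 22.7])]
[ 0.05 -0.03 -0.2 ] [ 0.0008 -0.0007  0.1184]
```

View pics/w4.png

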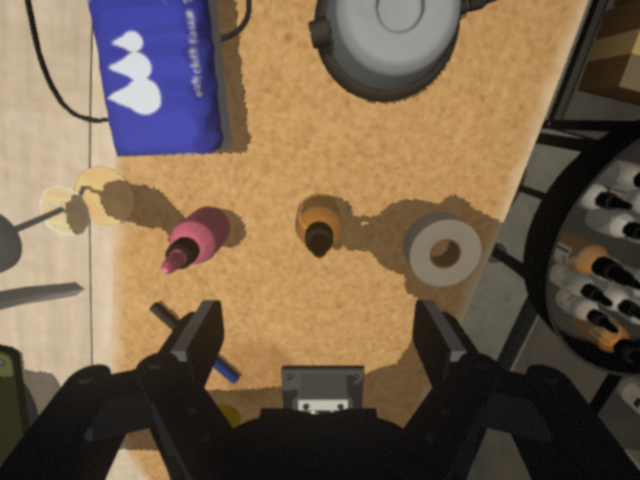

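The cap tip shows at (319,252), as predicted at (318,254). Fingers are centred on the bottle, so descend.

{"api": "apply_moves", "payload": {"commands": "0 0 0 0.001 0 0.02 0.085; 0 0 0 0.001 0 0.04 0.085; 0 0 0 0.001 0 0.06 0.085; 0 0 0 0.001 0 0.08 0.085; 0 0 0 0.001 0 0.095 0.085; 0 0 0 0.001 0 0.108 0.085; 0 0 0 0.001 0 0.115 0.085; 0 0 0 0.001 0 0.1185 0.085; 0 0 0 0.001 0 0.1185 0.07; 0 0 0 0.001 0 0.1185 0.06"}}

```text
t: 5.62
tcp_pos: [0.3961, 0.3256, 0.0416]
ee_rot: [[-0.212, 0.977, 0.002], [0.977, 0.212, 0.002], [0.001, 0.002, -1.0]]
force: [-0.4, -0.4, 0.7]
finger_gap: 0.0633
```

{"api": "apply_moves", "payload": {"commands": "0 0 0 0 0 0 0.05; 0 0 0 0 0 0 0.045; 0 0 0 0 0 0 0.04; 0 0 0 0 0 0 0.036; 0 0 0 0 0 0 0.032; 0 0 0 0 0 0 0.03; 0 0 0 0 0 0 0.03; 0 0 0 0 0 0 0.03; 0 0 0 0 0 0 0.03; 0 0 0 0 0 0 0.03"}}

```text
t: 6.45
tcp_pos: [0.3964, 0.3258, 0.0424]
ee_rot: [[-0.212, 0.977, 0.003], [0.977, 0.212, 0.002], [0.002, 0.003, -1.0]]
force: [-0.2, -0.3, 6.4]
finger_gap: 0.037
```

```bash
python3 - <<'E'
from h import *
s=r.read_state();print(s["t"],s["tcp_pos"],s["ee_rot"],s["force"])
n=vw(0,.079);print(n)
rel([s["tcp_pos"][0],s["tcp_pos"][1],.16]);rel([*vw(0,.079),.16]);rel([*vw(0,.079),.0495])
E
```

```text
6.45 [0.39635384 0.32582106 0.04243946] [[-0.21179273  0.97731112  0.00260887]
 [ 0.97731337  0.21178747  0.00215507]
 [ 0.00155365  0.00300612 -0.99999427]] [-0.23418189 -0.25757002  6.37943817]
[0.4463758  0.10994387]
[ 0.17 -0.09 -0.22] [ 0.0002  0.0004 -0.1176]
[ 0.17 -0.09 -0.22] [-0.2214  0.0035 -0.1179]
[ 0.17 -0.09 -0.22] [-0.2216  0.0032 -0.0074]
```

{"api": "apply_moves", "payload": {"commands": "0 0 0 0 0 -0.005 0.03; 0 0 0 0 0 -0.015 0.03; 0 0 0 0 0 -0.03 0.03; 0 0 0 0 0 -0.05 0.03; 0 0 0 -0.01 0 -0.07 0.03; 0 0 0 -0.025 0 -0.085 0.03; 0 0 0 -0.045 0.001 -0.095 0.03; 0 0 0 -0.07 0.001 -0.1 0.03; 0 0 0 -0.095 0.002 -0.1 0.03; 0 0 0 -0.12 0.002 -0.1 0.03"}}

```text
t: 7.28
tcp_pos: [0.424, 0.2078, 0.1431]
ee_rot: [[-0.212, 0.977, 0.004], [0.977, 0.212, 0.003], [0.002, 0.004, -1.0]]
force: [1.3, -0.7, -0.7]
finger_gap: 0.0366
```

```bash
python3 - <<'E'
from h import *
s=r.read_state();print(s["tcp_pos"],s["finger_gap"],s["force"])
rel([*vw(0,.079),.13])
E
```

```text
[0.42395486 0.20778479 0.14310054] 0.03656501246918779 [ 1.27678034 -0.70821936 -0.69814174]
[ 0.25 -0.1  -0.2 ] [-0.1004  0.0011  0.0129]
```

{"api": "apply_moves", "payload": {"commands": "0.1 0 -0.1 -0.02 0 0.002 0.03; 0.2 0 -0.2 -0.04 0.001 0.004 0.03; 0.2 -0.1 -0.2 -0.06 0.001 0.006 0.03; 0.2 -0.1 -0.2 -0.075 0.001 0.008 0.03; 0.2 -0.1 -0.2 -0.087 0.001 0.01 0.03; 0.2 -0.1 -0.2 -0.095 0.001 0.012 0.03; 0.2 -0.1 -0.2 -0.1 0.001 0.013 0.03; 0.2 -0.1 -0.2 -0.1005 0.001 0.013 0.03; 0.2 -0.1 -0.2 -0.1005 0.001 0.013 0.03; 0.2 -0.1 -0.2 -0.1005 0.001 0.013 0.03"}}

```text
t: 8.12
tcp_pos: [0.4463, 0.111, 0.1301]
ee_rot: [[-0.217, 0.976, 0.001], [0.976, 0.217, 0.001], [0.001, 0.001, -1.0]]
force: [-0.6, 0.1, -1.0]
finger_gap: 0.037
```

```bash
python3 - <<'E'
from h import *
s=r.read_state();print(s["tcp_pos"],s["finger_gap"],s["force"],s["ee_rot"])
for n in("top","scene","wrist"):
    im=r.grab_frame(n)
    if n=="top":im=cv2.resize(im[195:265,240:360],None,fx=6,fy=6,interpolation=cv2.INTER_CUBIC)
    if n=="scene":im=cv2.resize(im[170:310,220:360],None,fx=4.2,fy=4.2,interpolation=cv2.INTER_CUBIC)
    cv2.imwrite(f"pics/p1{n}.png",im[:,:,::-1])
rel([*vw(0,.079),.07]);print(wv(s["tcp_pos"]))
E
```

```text
[0.44626868 0.11098059 0.13009422] 0.03698564543210663 [-0.56306885  0.09722015 -1.00292617] [[-2.16943149e-01  9.76183500e-01  1.20188776e-03]
 [ 9.76183769e-01  2.16941671e-01  1.24881021e-03]
 [ 9.58328377e-04  1.44418415e-03 -9.99998498e-01]]
[ 0.07 -0.03  0.08] [-0.0008 -0.0001  0.06  ]
[0.00011881 0.08003545]
```

View pics/p1scene.png

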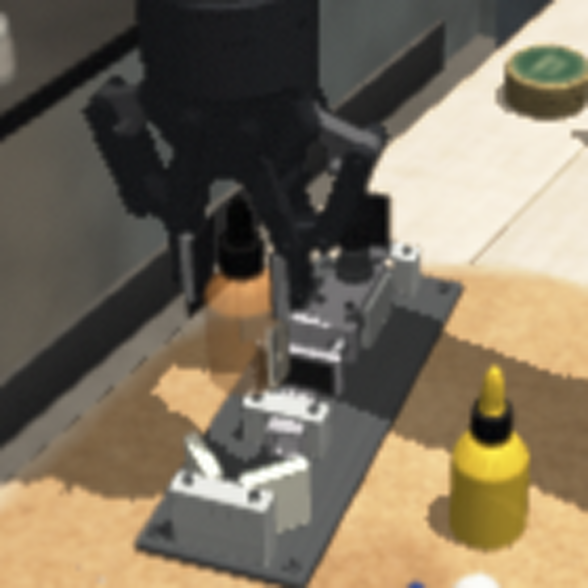

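View pics/p1wrist.png

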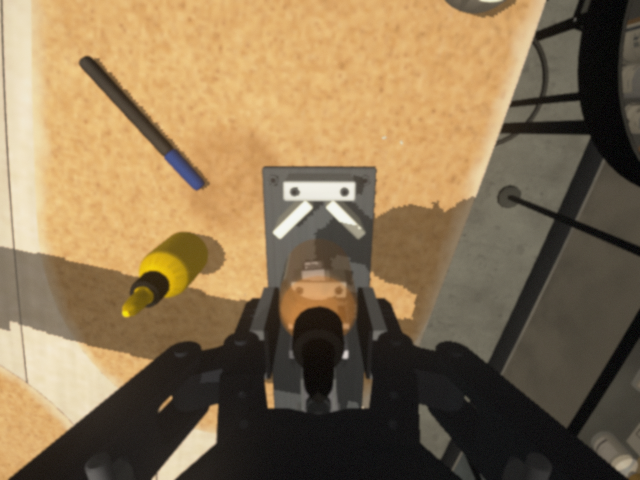

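```bash
python3 - <<'E'
from h import *
print([proj("wrist",[[*vw(x,.129),.008]]) for x in(-.045,.045)])
z=.13-.0424
print("bottle base near/far",proj("wrist",[[*vw(0,.08+d),z] for d in(-.0192,.0192)]))
print("nest",proj("wrist",[[*vw(0,.084),.008]]))
E
```

```text
[array([[261.27289191, 165.69324905]]), array([[376.78898972, 165.80499751]])]
bottle base near/far [[319.43855647 293.70590891]
 [319.61055815 235.07470371]]
nest [[318.93442833 221.1182837 ]]
```

Bottle is on the vise's axis. Plate corners at (264,168) and (376,167) are within 2 px of the model. Lower.

{"api": "apply_moves", "payload": {"commands": "0 0 0 -0.001 0 0.012 0.03; 0 0 0 -0.002 0 0.024 0.03; 0 0 0 -0.002 0 0.036 0.03; 0 0 0 -0.002 0 0.048 0.03; 0 0 0 -0.002 0 0.058 0.03; 0 0 0 -0.002 0 0.066 0.03; 0 0 0 -0.002 0 0.071 0.03; 0 0 0 -0.002 0 0.074 0.03; 0 0 0 -0.002 0 0.076 0.03; 0 0 0 -0.002 0 0.0765 0.03"}}

```text
t: 9.1
tcp_pos: [0.4468, 0.109, 0.0535]
ee_rot: [[-0.217, 0.976, 0.001], [0.976, 0.217, 0.001], [0.001, 0.001, -1.0]]
force: [-0.8, 0.6, -0.6]
finger_gap: 0.0369
```

```bash
python3 - <<'E'
from h import *
s=r.read_state();print(s["tcp_pos"],s["finger_gap"],s["force"],wv(s["tcp_pos"]))
im=r.grab_frame("scene");im=cv2.resize(im[170:310,220:360],None,fx=4.2,fy=4.2,interpolation=cv2.INTER_CUBIC);cv2.imwrite(f"pics/p2.png",im[:,:,::-1])
E
```

```text
[0.44682452 0.10904427 0.05353897] 0.03689168832853386 [-0.77899129  0.60942451 -0.64707928] [0.00024432 0.07802483]
```

View pics/p2.png

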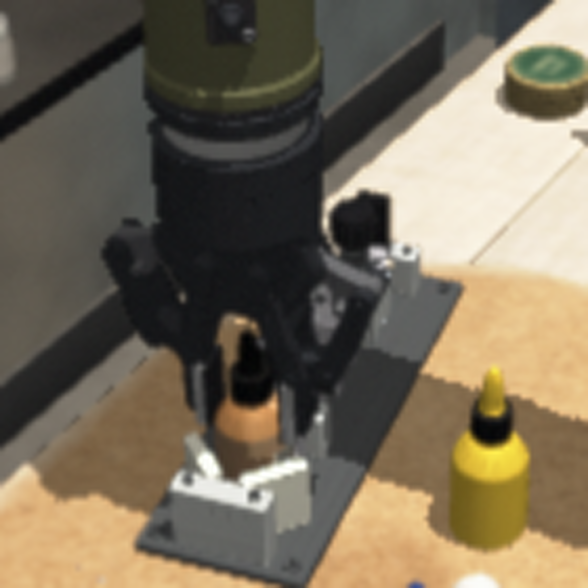

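The bottle sits between the V walls, about 3 mm above the plate. Lower until contact.

{"api": "apply_moves", "payload": {"commands": "0 0 0 0 0 0.0005 0.03; 0 0 0 0 0 0.001 0.03; 0 0 0 0 0 0.0015 0.03; 0 0 0 0 0 0.002 0.03; 0 0 0 0 0 0.0025 0.03; 0 0 0 0 0 0.003 0.03; 0 0 0 0 0 0.003 0.03; 0 0 0 0 0 0.003 0.03; 0 0 0 0 0 0.003 0.03; 0 0 0 0 0 0.003 0.03"}}

```text
t: 9.98
tcp_pos: [0.4469, 0.109, 0.0506]
ee_rot: [[-0.217, 0.976, 0.001], [0.976, 0.217, 0.001], [0.001, 0.002, -1.0]]
force: [0.3, 0.0, 0.4]
finger_gap: 0.0368
```

{"api": "apply_moves", "payload": {"commands": "0 0 0 0 0 0.0003 0.03; 0 0 0 0 0 0.0006 0.03; 0 0 0 0 0 0.0009 0.03; 0 0 0 0 0 0.0012 0.03; 0 0 0 0 0 0.0012 0.03; 0 0 0 0 0 0.0012 0.03; 0 0 0 0 0 0.0012 0.037; 0 0 0 0 0 0.0012 0.039; 0 0 0 0 0 0.0012 0.042; 0 0 0 0 0 0.0012 0.046"}}

```text
t: 10.82
tcp_pos: [0.4469, 0.109, 0.0494]
ee_rot: [[-0.217, 0.976, 0.001], [0.976, 0.217, 0.001], [0.001, 0.002, -1.0]]
force: [0.5, -0.2, -0.4]
finger_gap: 0.046
```

{"api": "apply_moves", "payload": {"commands": "0 0 0 0 0 0 0.055; 0 0 0 0 0 0 0.065; 0 0 0 0 0 0 0.075; 0 0 0 0 0 0 0.08; 0 0 0 0 0 -0.01 0.08; 0 0 0 0 0 -0.03 0.08; 0 0 0 0 0 -0.05 0.08; 0 0 0 0 0 -0.07 0.08; 0 0 0 0 0 -0.085 0.08; 0 0 0 0 0 -0.1 0.08"}}

```text
t: 11.65
tcp_pos: [0.4467, 0.1088, 0.1503]
ee_rot: [[-0.217, 0.976, 0.001], [0.976, 0.217, 0.001], [0.001, 0.002, -1.0]]
force: [0.2, -0.4, 0.5]
finger_gap: 0.0802
```

```bash
python3 - <<'E'
from h import *
s=r.read_state();print(s["tcp_pos"],s["finger_gap"],s["force"],wv(s["tcp_pos"]))
im=r.grab_frame("scene");im=cv2.resize(im[170:310,220:360],None,fx=4.2,fy=4.2,interpolation=cv2.INTER_CUBIC);cv2.imwrite(f"pics/p3.png",im[:,:,::-1])
im=r.grab_frame("wrist");cv2.imwrite("pics/w5.png",im[:,:,::-1])
rel([*vw(0,-.067),.15])
E
```

```text
[0.44666251 0.10876014 0.15031915] 0.08018481814599578 [ 0.15403583 -0.36833671  0.46204693] [2.48922731e-05 7.77823009e-02]
[ 0.31 -0.08  0.05] [-0.145  -0.0015  0.0008]
```

View pics/p3.png

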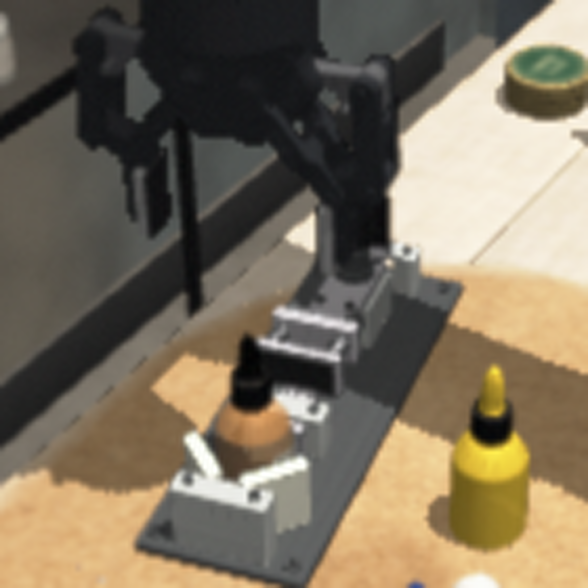

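View pics/w5.png

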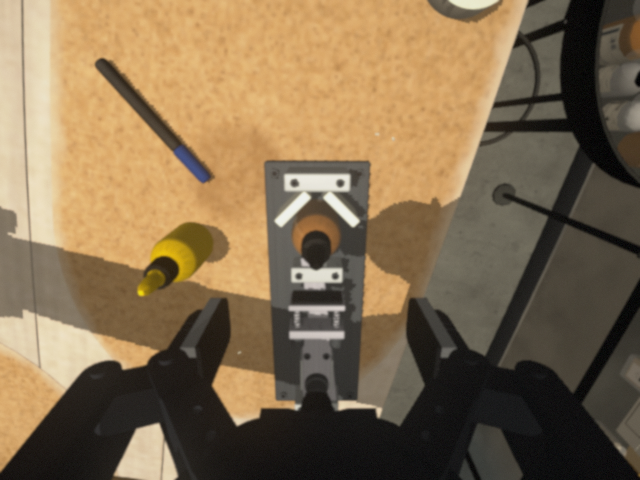

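The bottle stands upright between the V walls, at wrist (317,240). Next, go over the knob, which is about 145 mm back along the rail.

{"api": "apply_moves", "payload": {"commands": "0 0 0 -0.015 0 0 0.08; 0 0 0 -0.035 0 0 0.08; 0 0 0 -0.055 0 0 0.075; 0 0 0 -0.08 0 0 0.07; 0 0 0 -0.1 0 0 0.065; 0 0 0 -0.12 -0.001 0 0.06; 0 0 0 -0.135 -0.0015 0 0.055; 0.3 0 0 -0.143 -0.0015 0 0.05; 0.3 0 0 -0.145 -0.0015 0 0.05; 0.3 0 0 -0.145 -0.0015 0 0.05"}}

```text
t: 12.58
tcp_pos: [0.4777, -0.0325, 0.1504]
ee_rot: [[-0.216, 0.976, -0.001], [0.976, 0.216, 0.002], [0.002, -0.0, -1.0]]
force: [-0.6, 0.4, 0.5]
finger_gap: 0.0503
```

```bash
python3 - <<'E'
from h import *
s=r.read_state();print(s["tcp_pos"],s["finger_gap"],s["force"],wv(s["tcp_pos"]))
ci=r.camera_info("wrist")
im=r.grab_frame("wrist");cv2.imwrite("pics/w6.png",im[:,:,::-1])
im=r.grab_frame("top");im=cv2.resize(im[195:265,240:360],None,fx=6,fy=6,interpolation=cv2.INTER_CUBIC);cv2.imwrite("pics/t6.png",im[:,:,::-1])
print([proj("wrist",[[*vw(x,.129),.008]],ci) for x in(-.045,.045)])
print("knob",proj("wrist",[[*vw(0,-.068),z] for z in(.0665,.0885)],ci))
E
```

```text
[ 0.47773792 -0.03247798  0.15041333] 0.0502569017564247 [-0.57593247  0.43897262  0.53580924] [-6.61166649e-05 -6.68340214e-02]
[array([[256.6521818 , -43.12512344]]), array([[382.32732824, -43.0674036 ]])]
knob [[319.48484485 243.63217743]
 [319.63676679 255.26420721]]
```

View pics/w6.png

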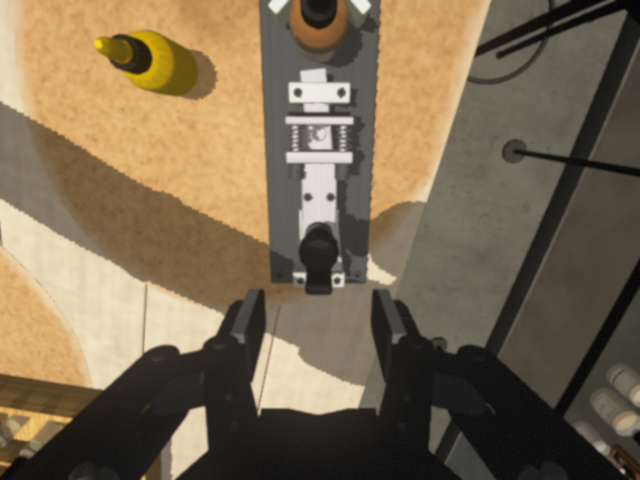

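```bash
python3 - <<'E'
from h import *
im=cv2.imread("pics/w6.png")[200:310,255:385];im=cv2.convertScaleAbs(im,alpha=2.2,beta=20);cv2.imwrite("pics/w6c.png",cv2.resize(im,None,fx=5.4,fy=5.4,interpolation=cv2.INTER_CUBIC))
ci=r.camera_info("wrist")
for y in(-.064,-.068,-.072):
  k=np.array([vw(0.013*np.cos(a),y+.013*np.sin(a)) for a in np.linspace(0,6.28,5)[:4]])
  p=proj("wrist",np.c_[k,[.0885]*4],ci);print(y,np.round(((p-[255,200]+.5)*5.4-.5)).tolist(),np.round((proj("wrist",[[*vw(0,y-.031),.078]],ci)-[255,200])*5.4))
E
```

```text
-0.064 [[456.0, 279.0], [350.0, 177.0], [242.0, 278.0], [349.0, 376.0]] [[346. 465.]]
-0.068 [[456.0, 309.0], [350.0, 209.0], [243.0, 309.0], [348.0, 406.0]] [[346. 492.]]
-0.072 [[455.0, 339.0], [349.0, 240.0], [243.0, 339.0], [348.0, 435.0]] [[346. 519.]]
```

View pics/w6c.png

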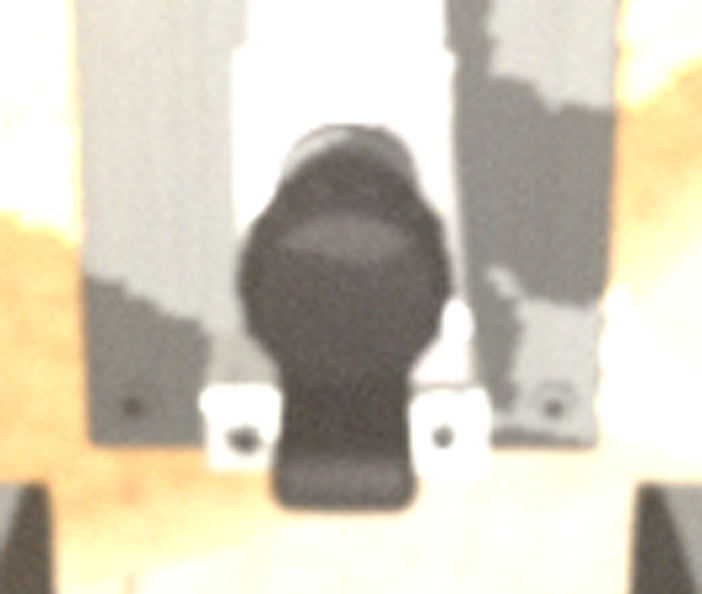

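View pics/t6.png

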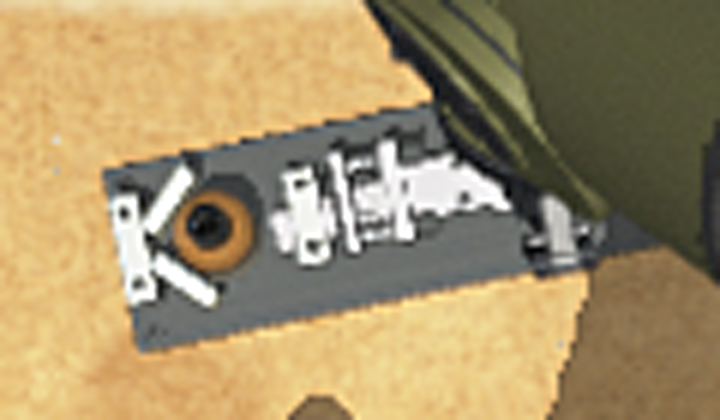

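The knob top is centred at crop (345,290) and the tab at (344,480), which puts the knob at vise y ≈ -66 mm, x ≈ 0. Descend.

```bash
python3 - <<'E'
from h import *
rel([*vw(-.0003,-.066),.057])
E
```

```text
[ 0.02 -0.13  0.15] [-0.0006 -0.0005  0.0937]
```

{"api": "apply_moves", "payload": {"commands": "0 0 0 -0.0005 -0.0005 0.015 0.05; 0 0 0 -0.0005 -0.0005 0.03 0.05; 0 0 0 -0.0005 -0.0005 0.045 0.05; 0 0 0 -0.0005 -0.0005 0.06 0.05; 0 0 0 -0.0005 -0.0005 0.075 0.05; 0 0 0 -0.0005 -0.0005 0.085 0.05; 0 0 0 -0.0005 -0.0005 0.091 0.05; 0 0 0 -0.0005 -0.0005 0.0935 0.045; 0 0 0 -0.0005 -0.0005 0.0935 0.04; 0 0 0 -0.0005 -0.0005 0.0935 0.036"}}

```text
t: 13.52
tcp_pos: [0.4775, -0.0311, 0.0576]
ee_rot: [[-0.219, 0.976, 0.0], [0.976, 0.219, 0.003], [0.002, 0.001, -1.0]]
force: [-0.4, 0.0, 0.3]
finger_gap: 0.0365
```

{"api": "apply_moves", "payload": {"commands": "0 0 0 0 0 0 0.034; 0 0 0 0 0 0 0.032; 0 0 0 0 0 0 0.03; 0 0 0 0 0 0 0.028; 0 0 0 0 0 0 0.026; 0 0 0 0 0 0 0.024; 0 0 0 0 0 0 0.022; 0 0 0 0 0 0 0.02; 0 0 0 0 0 0 0.02; 0 0 0 0 0 0 0.02"}}

```text
t: 14.35
tcp_pos: [0.478, -0.0311, 0.058]
ee_rot: [[-0.219, 0.976, 0.001], [0.976, 0.219, 0.002], [0.002, 0.002, -1.0]]
force: [0.3, -0.2, 5.2]
finger_gap: 0.0245
```

```bash
python3 - <<'E'
from h import *
s=r.read_state();print(s["tcp_pos"],s["finger_gap"],s["force"],s["torque"],wv(s["tcp_pos"]))
im=r.grab_frame("wrist");cv2.imwrite("pics/w7.png",im[:,:,::-1])
im=r.grab_frame("scene");im=cv2.resize(im[170:310,220:360],None,fx=4.2,fy=4.2,interpolation=cv2.INTER_CUBIC);cv2.imwrite(f"pics/p7.png",im[:,:,::-1])
E
```

```text
[ 0.47795467 -0.031113    0.05804785] 0.024462114754482192 [ 0.33119035 -0.16403252  5.22043348] [-0.03308473  0.03186787 -0.05220468] [ 0.00043969 -0.06554782]
```

View pics/p7.png

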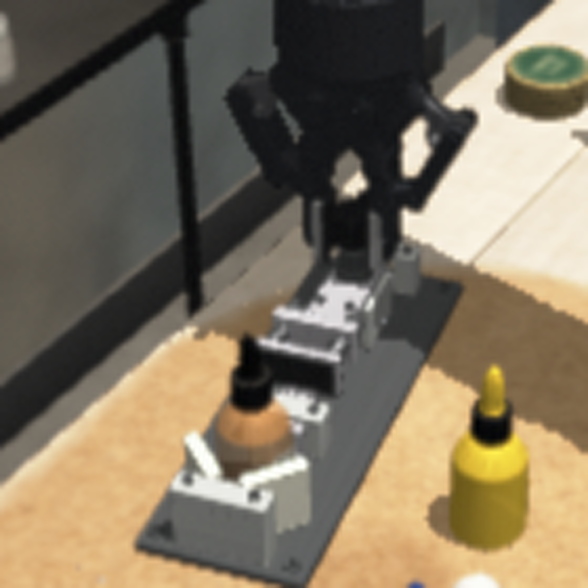

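View pics/w7.png

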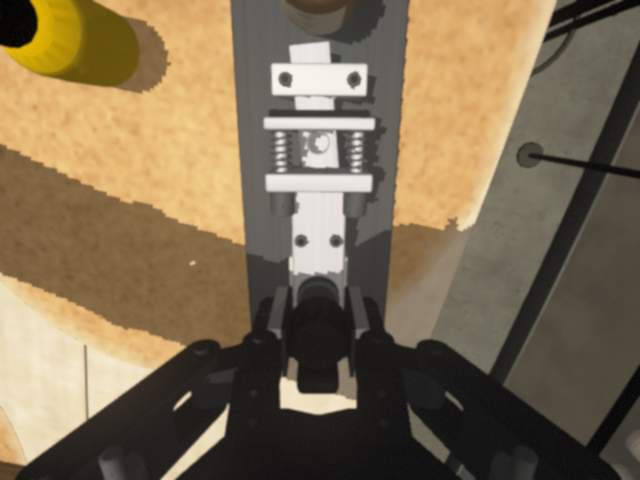

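Pinched: gap 24.5 mm, knob between the pads. A round feature shows in the tube at (320,142), between the pad and the bar, possibly hole 3. I'll measure it, then pull up 10 mm.

```bash
python3 - <<'E'
from h import *
print("hole?",wv(ray("wrist",(320,142),.030)))
print("pad front",wv(ray("wrist",(320,117),.054)), "block",wv(ray("wrist",(320,80),.046)))
im=cv2.imread("pics/w7.png")[40:220,230:420];cv2.imwrite("pics/w7c.png",cv2.resize(im,None,fx=3.3,fy=3.3,interpolation=cv2.INTER_CUBIC))
E
```

```text
hole? [0.00024008 0.00729312]
pad front [-1.31603634e-05  1.87883175e-02] block [-2.07682449e-05  3.38574407e-02]
```

View pics/w7c.png

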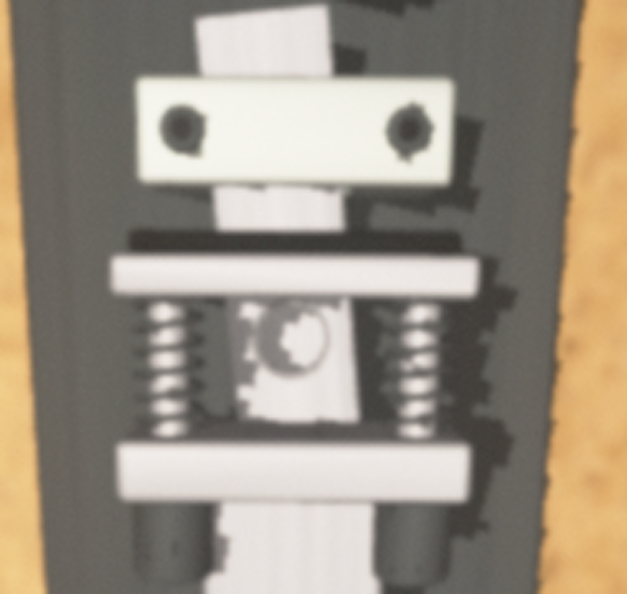

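{"api": "apply_moves", "payload": {"commands": "0 0 0 0 0 -0.001 0.02; 0 0 0 0 0 -0.002 0.02; 0 0 0 0 0 -0.003 0.02; 0 0 0 0 0 -0.004 0.02; 0 0 0 0 0 -0.005 0.02; 0 0 0 0 0 -0.006 0.02; 0 0 0 0 0 -0.007 0.02; 0 0 0 0 0 -0.008 0.02; 0 0 0 0 0 -0.009 0.02; 0 0 0 0 0 -0.0105 0.02"}}

```text
t: 15.28
tcp_pos: [0.4779, -0.0311, 0.0685]
ee_rot: [[-0.219, 0.976, 0.001], [0.976, 0.219, 0.003], [0.002, 0.002, -1.0]]
force: [2.4, 0.9, -9.9]
finger_gap: 0.0241
```

The round feature really is a tube hole, at vise y ≈ +7 mm. That fits hole 3 shifted about +3 mm, so I expect hole 2 near knob y ≈ -13 mm. The pull reads -9.9 N, matching the spring at about 10.5 mm, so the pin is clear. Slide to knob y ≈ -27 mm.

{"api": "apply_moves", "payload": {"commands": "0 0 0 0.003 0 0 0.02; 0 0 0 0.007 0 0 0.02; 0 0 0 0.0115 0 0 0.02; 0 0 0 0.016 0 0 0.02; 0 0 0 0.0205 0 0 0.02; 0 0 0 0.025 0 0 0.02; 0 0 0 0.029 0 0 0.02; 0 0 0 0.033 0 0 0.02; 0 0 0 0.036 0 0 0.02; 0 0 0 0.038 0 0 0.02"}}

```text
t: 16.12
tcp_pos: [0.4699, 0.0053, 0.0686]
ee_rot: [[-0.218, 0.976, 0.002], [0.976, 0.218, 0.001], [0.001, 0.002, -1.0]]
force: [3.5, -4.3, -9.7]
finger_gap: 0.0242
```

```bash
python3 - <<'E'
from h import *
s=r.read_state();print(s["tcp_pos"],s["finger_gap"],s["force"],s["torque"],wv(s["tcp_pos"]))
im=r.grab_frame("wrist");cv2.imwrite("pics/w8.png",im[:,:,::-1])
im=r.grab_frame("scene");im=cv2.resize(im[170:310,220:360],None,fx=4.2,fy=4.2,interpolation=cv2.INTER_CUBIC);cv2.imwrite(f"pics/p8.png",im[:,:,::-1])
E
```

```text
[0.46991356 0.00530698 0.06858863] 0.024173970877064896 [ 3.54299158 -4.27889639 -9.66395788] [-0.77617054 -0.8989041  -0.0333949 ] [ 0.00043588 -0.02825071]
```

View pics/p8.png

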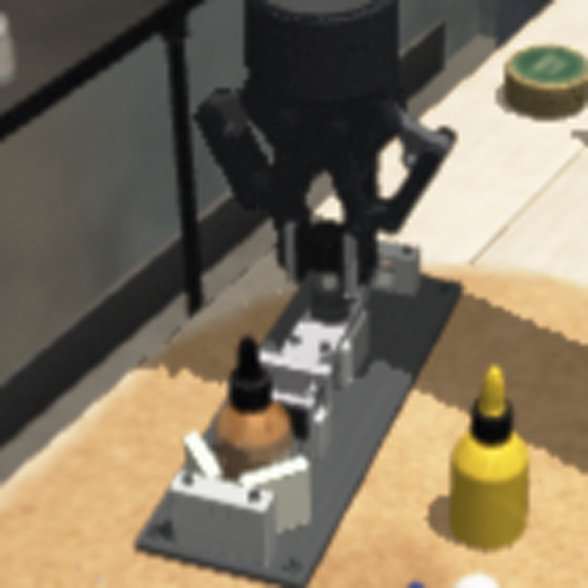

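View pics/w8.png

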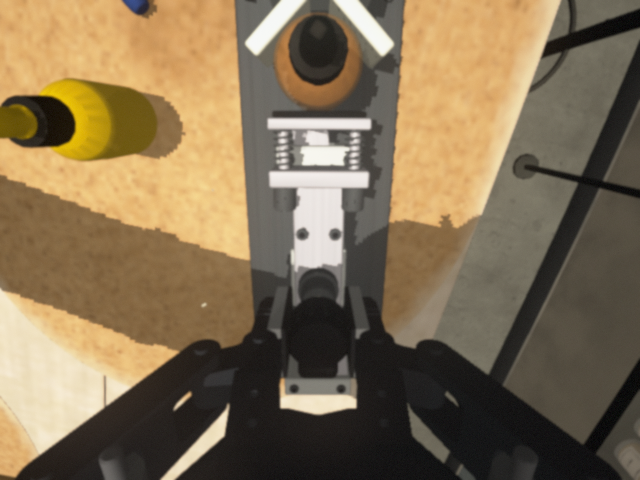

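The jaw slid 37 mm with normal friction, about 5 N. The bottle still stands and the pad is near it. Ease the pin down onto the tube and release the knob.

{"api": "apply_moves", "payload": {"commands": "0 0 0 0 0 0.001 0.02; 0 0 0 0 0 0.002 0.02; 0 0 0 0 0 0.003 0.02; 0 0 0 0 0 0.0036 0.02; 0 0 0 0 0 0.0038 0.02; 0 0 0 0 0 0.0038 0.024; 0 0 0 0 0 0.0038 0.028; 0 0 0 0 0 0.0038 0.034; 0 0 0 0 0 0.0038 0.04; 0 0 0 0 0 0.0038 0.045"}}

```text
t: 17.05
tcp_pos: [0.4695, 0.0064, 0.065]
ee_rot: [[-0.219, 0.976, 0.001], [0.976, 0.219, 0.003], [0.002, 0.002, -1.0]]
force: [-0.3, -0.2, -0.6]
finger_gap: 0.0449
```

```bash
python3 - <<'E'
from h import *
s=r.read_state();print(s["tcp_pos"],s["finger_gap"],s["force"],wv(s["tcp_pos"]))
rel([s["tcp_pos"][0],s["tcp_pos"][1],.115])
k=wv(s["tcp_pos"])[1]
rel([*vw(0,k-.031),.115]);rel([*vw(0,k-.031),.051])
E
```

```text
[0.46947339 0.00635358 0.06496429] 0.04494854252167129 [-0.34317685 -0.21898149 -0.55525436] [ 0.00023159 -0.02713384]
[ 0.1  -0.12  0.22] [ 0.0001  0.0001 -0.05  ]
[ 0.1  -0.12  0.22] [-0.0309 -0.0003 -0.0501]
[ 0.1  -0.12  0.22] [-0.031  -0.0004  0.0139]
```

{"api": "apply_moves", "payload": {"commands": "0 0 0 0 0 -0.012 0.05; 0 0 0 0 0 -0.026 0.05; 0 0 0 0 0 -0.04 0.05; 0 0 0 -0.006 0 -0.048 0.05; 0 0 0 -0.016 0 -0.05 0.045; 0 0 0 -0.026 0 -0.05 0.045; 0 0 0.2 -0.031 0 -0.05 0.045; 0 0 0.2 -0.0315 0 -0.05 0.045; 0 0 0.2 -0.0315 0 -0.05 0.045; 0 0 0.2 -0.0315 0 -0.05 0.045"}}

```text
t: 17.88
tcp_pos: [0.476, -0.024, 0.1146]
ee_rot: [[-0.216, 0.976, 0.001], [0.976, 0.216, 0.003], [0.003, 0.001, -1.0]]
force: [-0.2, 1.6, 0.4]
finger_gap: 0.0448
```

```bash
python3 - <<'E'
from h import *
s=r.read_state();print(s["tcp_pos"],s["finger_gap"],s["force"],wv(s["tcp_pos"]))
im=r.grab_frame("wrist");im=im[60:360,160:480];im=cv2.convertScaleAbs(im,alpha=1.8,beta=15);cv2.imwrite("pics/w9.png",cv2.resize(im,None,fx=2,fy=2)[:,:,::-1])
im=r.grab_frame("scene");im=cv2.resize(im[170:310,220:360],None,fx=4.2,fy=4.2,interpolation=cv2.INTER_CUBIC);cv2.imwrite(f"pics/p9.png",im[:,:,::-1])
k=[(proj("wrist",[[*vw(0,-.0278),.0955]])-[160,60])*2,(proj("wrist",[[*vw(0,-.0588),.078]])-[160,60])*2];print(k)
rel([*vw(0,-.059),.051])
E
```

```text
[ 0.47603216 -0.02396453  0.11458619] 0.04483609330795865 [-0.15338021  1.6082105   0.36529729] [ 0.00010282 -0.05815301]
[array([[319.09972949, 339.74726494]]), array([[318.4114807 , 422.10198634]])]
[ 0.09 -0.16  0.09] [-0.0012 -0.0003  0.0637]
```

View pics/w9.png

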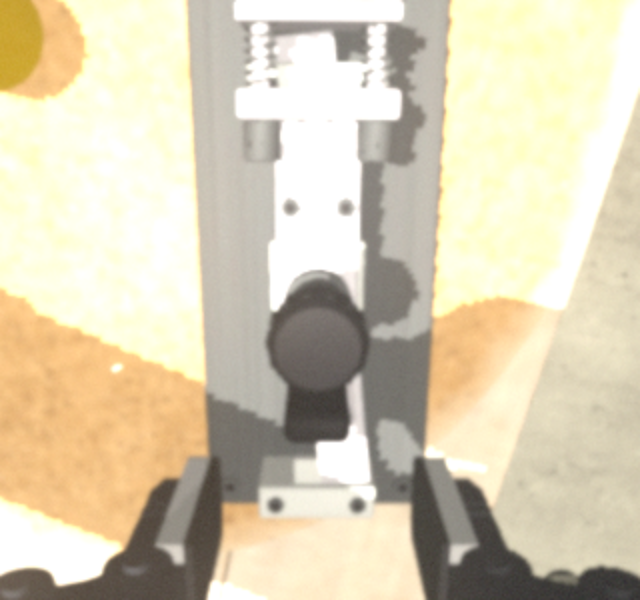

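View pics/p9.png

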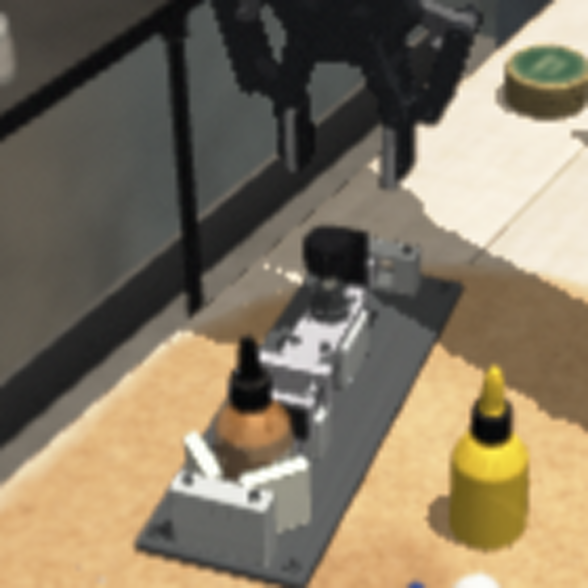

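The knob sits at the pin-riding height, top at (318,347), and the tab is at (317,425) as predicted. Descend onto the tab and pinch.

{"api": "apply_moves", "payload": {"commands": "0 0 0 -0.001 0 0.015 0.045; 0 0 0 -0.001 0 0.03 0.045; 0 0 0 -0.001 0 0.043 0.045; 0 0 0 -0.001 0 0.053 0.045; 0 0 0 -0.001 0 0.06 0.045; 0 0 0 -0.001 0 0.0632 0.042; 0 0 0 -0.001 0 0.0632 0.038; 0 0 0 -0.001 0 0.0632 0.034; 0 0 0 -0.001 0 0.0632 0.03; 0 0 0 -0.001 0 0.0632 0.027"}}

```text
t: 18.82
tcp_pos: [0.4767, -0.0246, 0.052]
ee_rot: [[-0.217, 0.976, 0.002], [0.976, 0.217, 0.003], [0.003, 0.002, -1.0]]
force: [-0.0, 0.1, 1.0]
finger_gap: 0.0268
```

{"api": "apply_moves", "payload": {"commands": "0 0 0 0 0 0 0.025; 0 0 0 0 0 0 0.023; 0 0 0 0 0 0 0.021; 0 0 0 0 0 0 0.019; 0 0 0 0 0 0 0.017; 0 0 0 0 0 0 0.015; 0 0 0 0 0 0 0.015; 0 0 0 0 0 0 0.015; 0 0 0 0 0 0 0.015; 0 0 0 0 0 0 0.015"}}

```text
t: 19.65
tcp_pos: [0.4766, -0.0247, 0.0524]
ee_rot: [[-0.217, 0.976, 0.002], [0.976, 0.217, 0.003], [0.002, 0.002, -1.0]]
force: [-1.4, -0.2, 5.8]
finger_gap: 0.0186
```

```bash
cat >> h.py <<'E'
def look(tag):
    s=r.read_state();f=s["force"];c,q=np.cos(VY),np.sin(VY)
    print("t",round(s["t"],2),"v",np.round(wv(s["tcp_pos"])*1e3,2),"z",round(s["tcp_pos"][2]*1e3,2),"gap",round(s["finger_gap"]*1e3,1),"F across/along/z",np.round([c*f[0]+q*f[1],-q*f[0]+c*f[1],f[2]],1))
    im=r.grab_frame("wrist");w=cv2.convertScaleAbs(im[200:400,220:420],alpha=2.5,beta=20)
    sc=r.grab_frame("scene");sc=cv2.resize(sc[205:275,265:345],None,fx=5,fy=5,interpolation=cv2.INTER_CUBIC)
    w=cv2.resize(w,(350,350));o=np.zeros((350,750,3),np.uint8);o[:,:350]=w;o[:350,350:]=sc[:350,:400]
    cv2.imwrite(f"pics/{tag}.png",o[:,:,::-1])
E
python3 -c "
from h import *
look('a0')"
```

```text
t 19.65 v [  0.46 -59.02] z 52.42 gap 18.6 F across/along/z [-1.4  0.1  5.8]
```

View pics/a0.png

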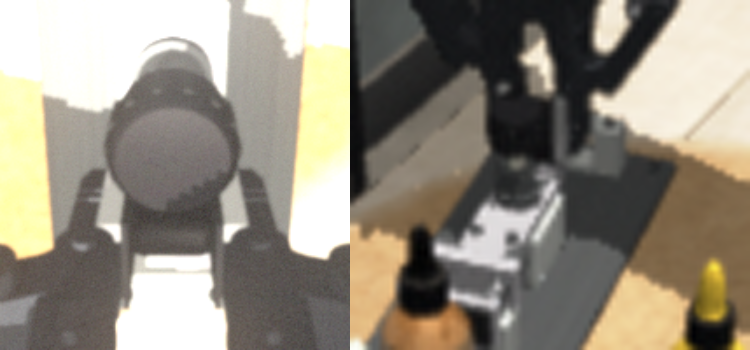

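Tab pinched, with the knob riding high at crop (174,158). Push 5 mm, still short of hole 2, then go in small steps.

{"api": "apply_moves", "payload": {"commands": "0 0 0 0.0005 0 0 0.015; 0 0 0 0.001 0 0 0.015; 0 0 0 0.0015 0 0 0.015; 0 0 0 0.002 0 0 0.015; 0 0 0 0.0025 0 0 0.015; 0 0 0 0.003 0 0 0.015; 0 0 0 0.0035 0 0 0.015; 0 0 0 0.004 0 0 0.015; 0 0 0 0.0045 0 0 0.015; 0 0 0 0.005 0 0 0.015"}}

```text
t: 20.58
tcp_pos: [0.4763, -0.0235, 0.0525]
ee_rot: [[-0.213, 0.977, 0.002], [0.977, 0.213, -0.003], [-0.003, 0.002, -1.0]]
force: [3.6, -8.4, 0.9]
finger_gap: 0.0186
```

```bash
python3 -c "
from h import *
look('a1')"
```

```text
t 20.58 v [  0.44 -57.72] z 52.45 gap 18.6 F across/along/z [ 1.7 -8.9  0.9]
```

View pics/a1.png

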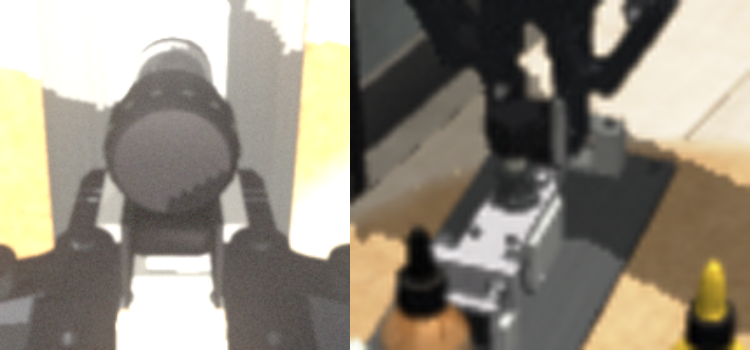

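It moved only 1.3 mm at 8.9 N: friction, plus the arm yielding about 0.4 mm/N, with the pin still riding. Each call resets the lead, so I command more of it.

{"api": "apply_moves", "payload": {"commands": "0 0 0 0.002 0 0 0.015; 0 0 0 0.0035 0 0 0.015; 0 0 0 0.004 0 0 0.015; 0 0 0 0.0045 0 0 0.015; 0 0 0 0.005 0 0 0.015; 0 0 0 0.0055 0 0 0.015; 0 0 0 0.006 0 0 0.015; 0 0 0 0.006 0 0 0.015; 0 0 0 0.006 0 0 0.015; 0 0 0 0.006 0 0 0.015"}}

```text
t: 21.52
tcp_pos: [0.4757, -0.0208, 0.0525]
ee_rot: [[-0.211, 0.978, 0.003], [0.977, 0.211, -0.008], [-0.008, 0.001, -1.0]]
force: [3.2, -8.3, 0.3]
finger_gap: 0.0187
```

```bash
python3 -c "
from h import *
look('a2')"
```

```text
t 21.52 v [  0.47 -54.97] z 52.48 gap 18.7 F across/along/z [ 1.3 -8.8  0.3]
```

View pics/a2.png

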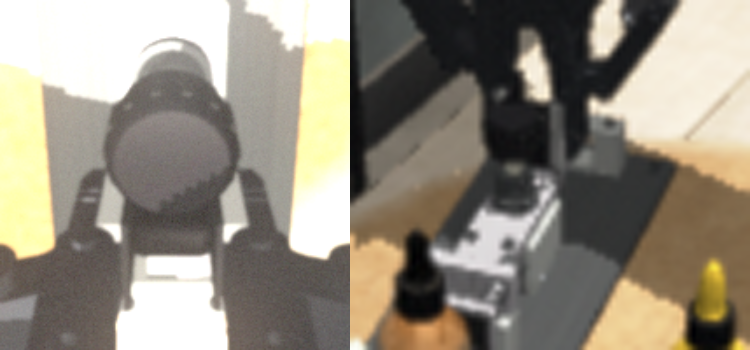

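{"api": "apply_moves", "payload": {"commands": "0 0.2 0 0.002 0 0 0.015; 0 0.4 0 0.0035 0 0 0.015; 0 0.5 0 0.004 0 0 0.015; 0 0.5 0 0.0045 0 0 0.015; 0 0.5 0 0.005 0 0 0.015; 0 0.5 0 0.0055 0 0 0.015; 0 0.5 0 0.006 0 0 0.015; 0 0.5 0 0.006 0 0 0.015; 0 0.5 0 0.006 0 0 0.015; 0 0.5 0 0.006 0 0 0.015"}}

```text
t: 22.45
tcp_pos: [0.4752, -0.0186, 0.0525]
ee_rot: [[-0.208, 0.978, 0.002], [0.978, 0.208, -0.005], [-0.005, 0.001, -1.0]]
force: [2.5, -8.8, 0.1]
finger_gap: 0.0186
```

```bash
python3 -c "
from h import *
look('a3')"
```

```text
t 22.45 v [  0.46 -52.74] z 52.46 gap 18.6 F across/along/z [ 0.5 -9.1  0.1]
```

View pics/a3.png

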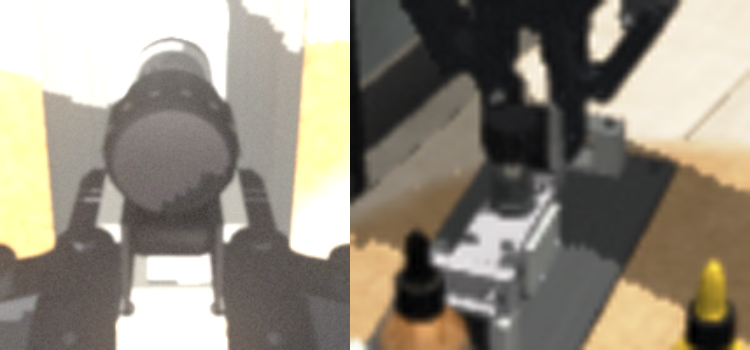

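Still riding, same knob size, knob y ≈ -21.7. Continue.

{"api": "apply_moves", "payload": {"commands": "0 0.2 -0.2 0.002 0 0 0.015; 0 0.4 -0.4 0.0035 0 0 0.015; 0 0.5 -0.5 0.004 0 0 0.015; 0 0.5 -0.5 0.0045 0 0 0.015; 0 0.5 -0.5 0.005 0 0 0.015; 0 0.5 -0.5 0.0055 0 0 0.015; 0 0.5 -0.5 0.006 0 0 0.015; 0 0.5 -0.5 0.0065 0 0 0.015; 0 0.5 -0.5 0.0065 0 0 0.015; 0 0.5 -0.5 0.0065 0 0 0.015"}}

```text
t: 23.38
tcp_pos: [0.4747, -0.0163, 0.0525]
ee_rot: [[-0.213, 0.977, 0.0], [0.977, 0.213, -0.003], [-0.003, -0.0, -1.0]]
force: [4.2, -9.9, 0.3]
finger_gap: 0.0189
```

```bash
python3 -c "
from h import *
look('a4')
a=cv2.imread('pics/a3.png')[:,:350].astype(float);b=cv2.imread('pics/a4.png')[:,:350].astype(float);print(abs(a-b)[60:220,80:260].mean())"
```

```text
t 23.38 v [  0.48 -50.37] z 52.47 gap 18.9 F across/along/z [  1.9 -10.5   0.3]
3.7780439814814817
```

View pics/a4.png

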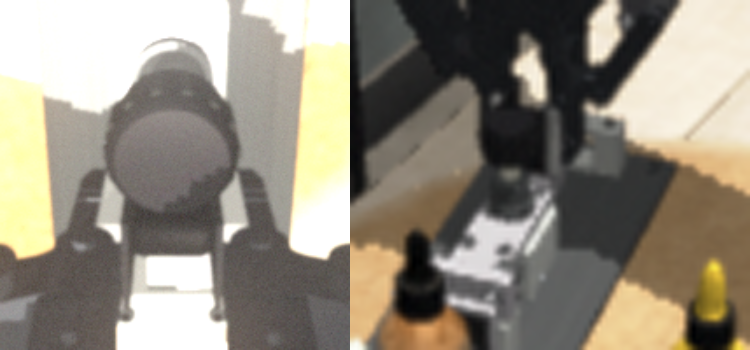

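Riding still, knob y ≈ -19.4, force 10.5 N with the pad now compressing. Continue.

{"api": "apply_moves", "payload": {"commands": "0 0.2 -0.1 0.002 0 0 0.015; 0 0.3 -0.2 0.0035 0 0 0.015; 0 0.3 -0.2 0.0045 0 0 0.015; 0 0.3 -0.2 0.005 0 0 0.015; 0 0.3 -0.2 0.0055 0 0 0.015; 0 0.3 -0.2 0.006 0 0 0.015; 0 0.3 -0.2 0.0065 0 0 0.015; 0 0.3 -0.2 0.0068 0 0 0.015; 0 0.3 -0.2 0.0068 0 0 0.015; 0 0.3 -0.2 0.0068 0 0 0.015"}}

```text
t: 24.32
tcp_pos: [0.4743, -0.0142, 0.0525]
ee_rot: [[-0.213, 0.977, -0.0], [0.977, 0.213, -0.005], [-0.005, -0.001, -1.0]]
force: [3.2, -10.2, 0.6]
finger_gap: 0.0186
```

```bash
python3 -c "
from h import *
look('a5')
a=cv2.imread('pics/a4.png')[:,:350].astype(float);b=cv2.imread('pics/a5.png')[:,:350].astype(float);print(abs(a-b)[60:220,80:260].mean())"
```

```text
t 24.32 v [  0.47 -48.23] z 52.47 gap 18.6 F across/along/z [  1.  -10.7   0.6]
2.8417013888888887
```

View pics/a5.png

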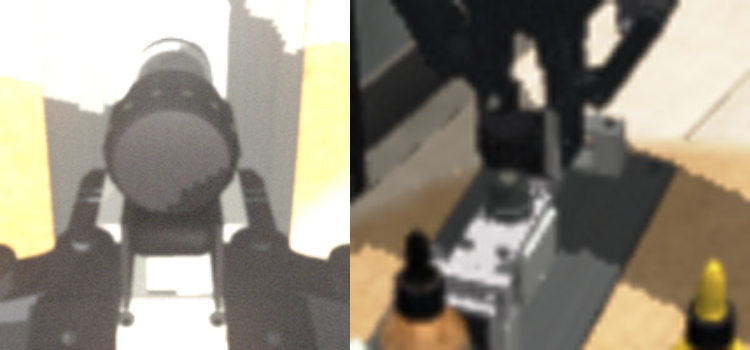

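Still riding, knob y ≈ -17.2. Continue.

{"api": "apply_moves", "payload": {"commands": "0 0.2 -0.1 0.002 0 0 0.015; 0 0.3 -0.2 0.0035 0 0 0.015; 0 0.4 -0.2 0.0045 0 0 0.015; 0 0.4 -0.2 0.005 0 0 0.015; 0 0.4 -0.2 0.0055 0 0 0.015; 0 0.4 -0.2 0.006 0 0 0.015; 0 0.4 -0.2 0.0065 0 0 0.015; 0 0.4 -0.2 0.0068 0 0 0.015; 0 0.4 -0.2 0.0068 0 0 0.015; 0 0.4 -0.2 0.0068 0 0 0.015"}}

```text
t: 25.25
tcp_pos: [0.4738, -0.0121, 0.0525]
ee_rot: [[-0.212, 0.977, -0.001], [0.977, 0.212, -0.005], [-0.005, -0.002, -1.0]]
force: [4.6, -11.7, 0.6]
finger_gap: 0.0184
```

```bash
python3 -c "
from h import *
look('a6')
a=cv2.imread('pics/a5.png')[:,:350].astype(float);b=cv2.imread('pics/a6.png')[:,:350].astype(float);print(abs(a-b)[60:220,80:260].mean())"
```

```text
t 25.25 v [  0.46 -46.09] z 52.47 gap 18.4 F across/along/z [  2.  -12.4   0.6]
2.811238425925926
```

View pics/a6.png

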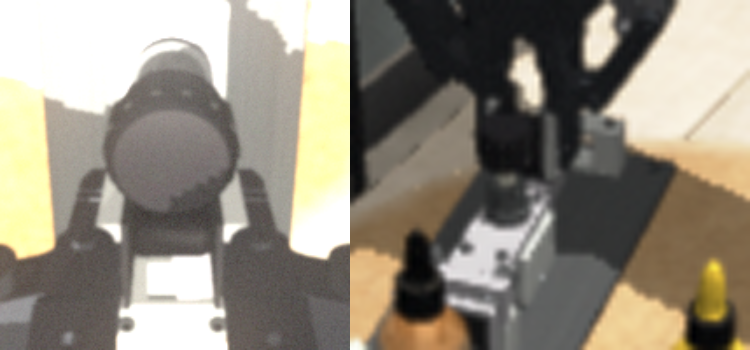

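Still riding, knob y ≈ -15.1. The drop is expected near -13.7, so smaller steps now.

{"api": "apply_moves", "payload": {"commands": "0 0.2 -0.1 0.002 0 0 0.015; 0 0.3 -0.2 0.0035 0 0 0.015; 0 0.4 -0.2 0.0045 0 0 0.015; 0 0.4 -0.2 0.005 0 0 0.015; 0 0.4 -0.2 0.0055 0 0 0.015; 0 0.4 -0.2 0.0058 0 0 0.015; 0 0.4 -0.2 0.006 0 0 0.015; 0 0.4 -0.2 0.0062 0 0 0.015; 0 0.4 -0.2 0.0064 0 0 0.015; 0 0.4 -0.2 0.0064 0 0 0.015"}}

```text
t: 26.18
tcp_pos: [0.4735, -0.0106, 0.0525]
ee_rot: [[-0.212, 0.977, -0.002], [0.977, 0.212, -0.005], [-0.005, -0.003, -1.0]]
force: [4.1, -12.8, 0.3]
finger_gap: 0.019
```

```bash
python3 -c "
from h import *
look('a7')
a=cv2.imread('pics/a6.png')[:,:350].astype(float);b=cv2.imread('pics/a7.png')[:,:350].astype(float);print(abs(a-b)[60:220,80:260].mean())"
```

```text
t 26.18 v [  0.47 -44.6 ] z 52.47 gap 19.0 F across/along/z [  1.2 -13.4   0.3]
3.0309143518518518
```

View pics/a7.png

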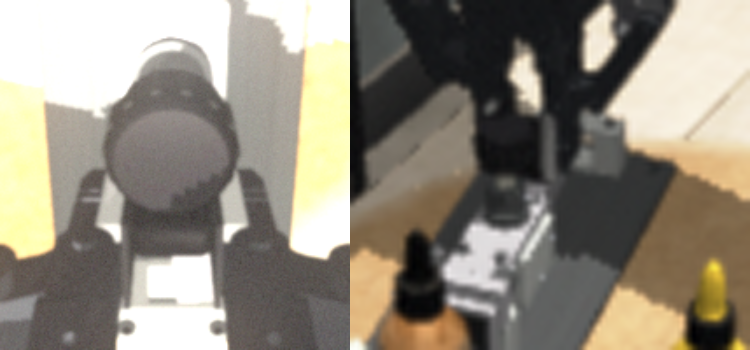

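{"api": "apply_moves", "payload": {"commands": "0 0.2 -0.1 0.002 0 0 0.015; 0 0.3 -0.2 0.0035 0 0 0.015; 0 0.4 -0.2 0.0045 0 0 0.015; 0 0.4 -0.2 0.005 0 0 0.015; 0 0.4 -0.2 0.0055 0 0 0.015; 0 0.4 -0.2 0.0058 0 0 0.015; 0 0.4 -0.2 0.006 0 0 0.015; 0 0.4 -0.2 0.0062 0 0 0.015; 0 0.4 -0.2 0.0064 0 0 0.015; 0 0.4 -0.2 0.0066 0 0 0.015"}}

```text
t: 27.12
tcp_pos: [0.4727, -0.0072, 0.0524]
ee_rot: [[-0.212, 0.977, -0.003], [0.977, 0.212, -0.003], [-0.003, -0.003, -1.0]]
force: [3.4, -8.5, 0.8]
finger_gap: 0.0189
```

```bash
python3 -c "
from h import *
look('a8')
a=cv2.imread('pics/a7.png')[:,:350].astype(float);b=cv2.imread('pics/a8.png')[:,:350].astype(float);print(abs(a-b)[60:220,80:260].mean())
im=r.grab_frame('wrist');cv2.imwrite('pics/w10.png',im[:,:,::-1])"
```

```text
t 27.12 v [  0.47 -41.11] z 52.45 gap 18.9 F across/along/z [ 1.5 -9.   0.8]
12.599363425925926
```

View pics/a8.png

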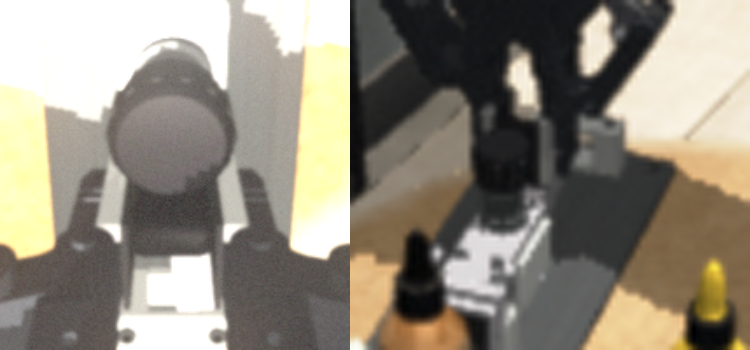

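View pics/w10.png

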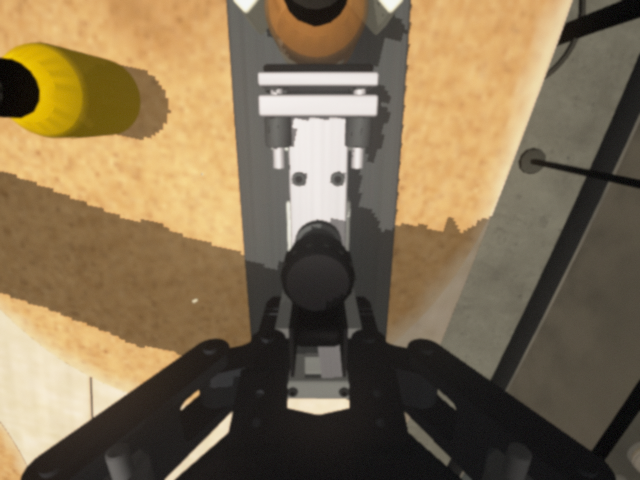

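Dropped: the knob jumped from crop (174,158) to (172,143), got smaller, and the force fell from 13.4 to 9 N. Stop pushing, unload, release the tab.

{"api": "apply_moves", "payload": {"commands": "0 0 0 0 0 0 0.015; 0 0 0 0 0 0 0.015; 0 0 0 0 0 0 0.016; 0 0 0 0 0 0 0.018; 0 0 0 0 0 0 0.021; 0 0 0 0 0 0 0.025; 0 0 0 0 0 0 0.03; 0 0 0 0 0 0 0.035; 0 0 0 0 0 0 0.04; 0 0 0 0 0 0 0.045"}}

```text
t: 28.1
tcp_pos: [0.4726, -0.0067, 0.0524]
ee_rot: [[-0.213, 0.977, -0.003], [0.977, 0.213, -0.003], [-0.002, -0.003, -1.0]]
force: [0.2, -0.1, 0.2]
finger_gap: 0.0455
```

{"api": "apply_moves", "payload": {"commands": "0 0 0 0 0 -0.005 0.045; 0 0 0 0 0 -0.015 0.045; 0 0 0 0 0 -0.03 0.045; 0 0 0 0 0 -0.05 0.045; 0 0 0 0 0 -0.07 0.045; 0 0 0 -0.005 0 -0.085 0.045; 0 0 0 -0.01 0 -0.1 0.045; 0 0 0 -0.015 0 -0.11 0.045; 0 0 0 -0.02 0 -0.115 0.045; 0 0 0 -0.02 0 -0.115 0.045"}}

```text
t: 28.93
tcp_pos: [0.4778, -0.0272, 0.1684]
ee_rot: [[-0.211, 0.977, -0.001], [0.977, 0.211, -0.003], [-0.003, -0.002, -1.0]]
force: [-0.3, 0.4, -0.4]
finger_gap: 0.0452
```

```bash
python3 - <<'E'
from h import *
look('b0')
ci=r.camera_info("wrist");im=r.grab_frame("wrist");cv2.imwrite("pics/w11.png",im[:,:,::-1])
for y in(-.010,-.012,-.014):
  print(y,"knob top home/riding",np.round([proj("wrist",[[*vw(0,y),z]],ci)[0] for z in(.0885,.0955)],1).tolist(),"tab",proj("wrist",[[*vw(0,y-.031),.078]],ci))
f=ci["camera_matrix"][0,0]
for z in(.0885,.0955):
  p=proj("wrist",[[*vw(x,-.011),z] for x in(-.013,.013)],ci);print("width",p[1,0]-p[0,0])
c=im[:300,200:440];cv2.imwrite("pics/w11c.png",cv2.resize(cv2.convertScaleAbs(c,alpha=1.6,beta=10),None,fx=2,fy=2,interpolation=cv2.INTER_CUBIC)[:,:,::-1])
s=r.grab_frame("scene");cv2.imwrite("pics/s11.png",cv2.resize(s[170:310,220:360],None,fx=4.2,fy=4.2,interpolation=cv2.INTER_CUBIC)[:,:,::-1])
E
```

```text
t 28.93 v [  1.13 -61.67] z 168.44 gap 45.2 F across/along/z [-0.2  0.4 -0.4]
-0.01 knob top home/riding [[318.9, 172.0], [318.9, 173.6]] tab [[319.05528475 213.45099444]]
-0.012 knob top home/riding [[319.0, 175.1], [319.0, 176.8]] tab [[319.06134614 216.15201369]]
-0.014 knob top home/riding [[319.0, 178.1], [319.0, 179.9]] tab [[319.06736967 218.83881274]]
width 39.65351585112484
width 40.8810054692521
```

View pics/w11c.png

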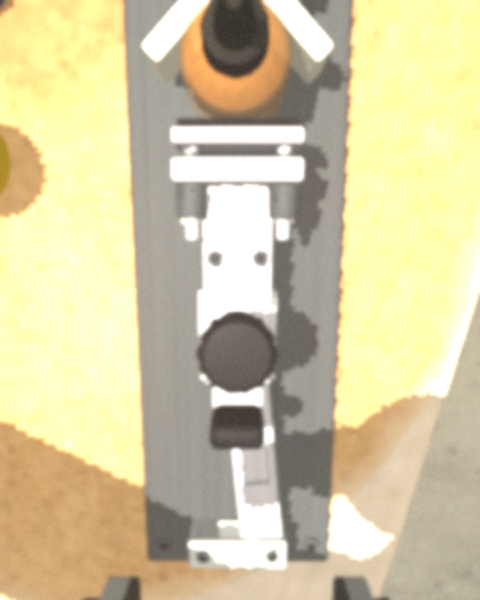

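View pics/s11.png

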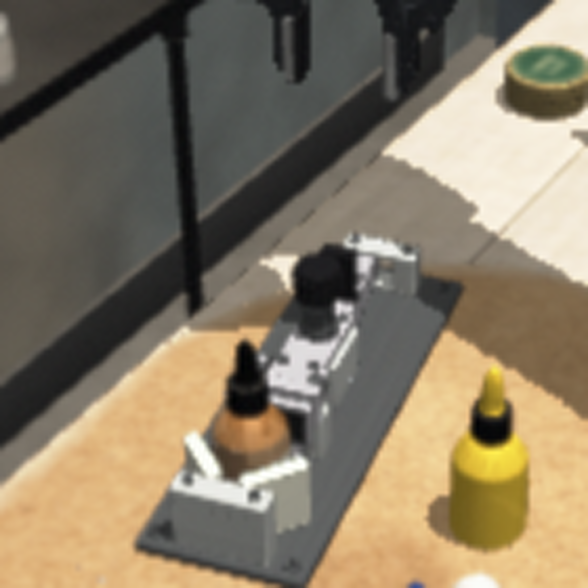

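```bash
python3 - <<'E'
from h import *
ci=r.camera_info("wrist")
for y in(.084,.080):print(y,np.round((proj("wrist",[[*vw(0,y),.11],[*vw(0,y-.0192),.06]],ci)-[200,0])*2))
print("scene cap tip",(proj("scene",[[*vw(0,.084),.11]])-[220,170])*4.2,"knob top home/riding",[(proj("scene",[[*vw(0,-.012),z]])-[220,170])*4.2 for z in(.0885,.0955)],"tab top",(proj("scene",[[*vw(0,-.043),.078]])-[220,170])*4.2)
s=r.grab_frame("scene");cv2.imwrite("pics/s12.png",cv2.resize(s[215:285,260:330],None,fx=8,fy=8,interpolation=cv2.INTER_CUBIC)[:,:,::-1])
print("in s12: home/riding",[np.round((proj("scene",[[*vw(0,-.012),z]])-[260,215])*8) for z in(.0885,.0955)], "edges y±13 home",[np.round((proj("scene",[[*vw(0,-.012+d),.0885]])-[260,215])*8) for d in(-.013,.013)])
E
```

```text
0.084 [[238.  -7.]
 [239. 109.]]
0.08 [[239.  10.]
 [239. 122.]]
scene cap tip [[243.580969   344.71162616]] knob top home/riding [array([[317.10010662, 268.078254  ]]), array([[316.77149701, 256.9735778 ]])] tab top [[338.27430999 251.63905582]]
in s12: home/riding [array([[284., 151.]]), array([[283., 129.]])] edges y±13 home [array([[301., 124.]]), array([[267., 178.]])]
```

View pics/s12.png

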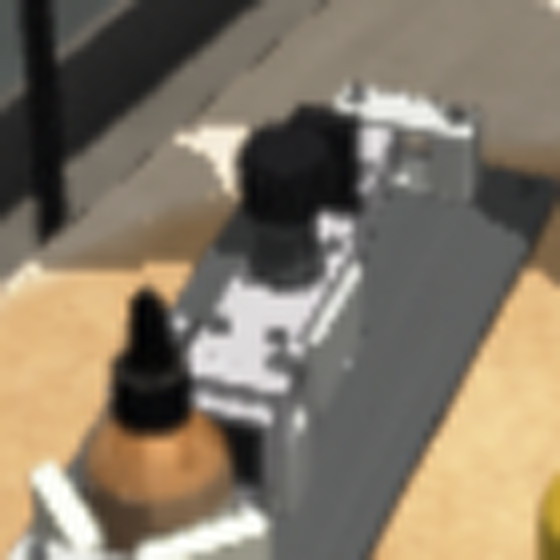

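Knob top edge is at row 120. The model gives 124 for home and about 102 for riding, so the pin is home. The cap tip is within 3 px of the seated prediction. Hand in.

```bash
python3 -c "
from workcell import r
s=r.read_state();print(s['t'],s['force']);print(r.sign_off())"
```

```text
29.1833 [ 0.05070601 -1.09740055 -0.02485493]
the job is handed in; nothing more can be done
None
```

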